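# Bolt down the shaker tray and load the sample jars behind its latched gate

## Task

Press the red thumb lever to lift the latch bar out of its catch and swing the shaker's clear gate wide open; then bolt the tray down crisscross in two rounds: the two red bolts about half way, the two black ones about half way, then the two red ones fully home, then the two black ones fully home (clockwise). Only then stand every sample jar on the bench upright in a pocket of the blue rack, one to a pocket, any order, and finally swing the gate shut so that the latch bar drops back into its catch. Leave the wash bottle and the beaker where they are.

Things in the scene. Friction and masses are not known exactly. Their poses are not given: they have to be found in the camera images.
- shaker: Fixed white shaker on a dark steel foot 300 x 340 mm. Origin: on the bench under the tray's centre; x away from the robot at yaw 0, y to its left. Bolts at x +-80, y +-82 mm. The shut gate stands along y = 145 mm, its hinge post (16 mm thick, 187 mm high) at x -115, its catch post (22 x 30 mm, 163 mm high) at x 140, y 181 mm.
- gate (a joint): Gate angle: 0 shut (stop), grows as it swings outwards (anticlockwise from above, free end towards the shaker's +y side), stop at 1.9. Stays where left (friction 0.08 Nm). Wide open is about a right angle, 1.57. Clear upright apron 225 mm long, 70 to 170 mm above the bench, with a clear roof 225 x 250 mm (top 181 mm above the bench) that covers the tray when shut.
- gate_hinge (a point): Point on the gate's upright hinge axis, 178 mm above the bench; turns with the gate: point x points along the apron to its free end, point y outwards (the way it opens).
- gate_handle (a point): Middle of the yellow upright handle peg on the roof by the gate's free end: 16 to 19 mm thick, solid from 181 to 211 mm above the bench (knob to the eye up to 227); this point is 200 mm up, 205 mm along x and -22 mm along y of gate_hinge. Grasp it from above to swing the gate either way; being round it may turn in the fingers.
- latch (a joint): Latch angle: 0 bar level (in its catch if the gate is shut), grows as the pad is pressed and the bar tip rises, stop 0.35. Pressing takes about 1 N; it falls back by its weight. It must rise 0.13 to clear the catch lip, which blocks it with the gate under 0.1. Pushed shut (a few N), the 10 mm bar rides up the catch's slope and drops in by itself. Bar tip 262 mm from the hinge, 155 mm high.
- latch_pad (a point): Centre of the red thumb pad's upper face (42 mm along the gate, 52 mm across), outside the apron, 164 mm above the bench, 80 mm from the hinge along the gate, 42 mm outwards. A ridge 16 mm high on its outer edge begins 23 mm outwards from here. Pressing 15 mm down turns the latch by 0.21 (pivot 70 mm farther along); hold it down and push outwards to start the gate opening.
- pocket0 (a point): Centre of the floor of rack pocket 0 (nearest the robot), 60 mm above the bench (the tray plate's top); z up. The blue rack: three square pockets in a row along the shaker's x, inside 60 mm square, 64 mm apart, walls 4 mm thick and 18 mm high.
- pocket1 (a point): Centre of the floor of rack pocket 1 (middle), 60 mm above the bench (the tray plate's top); z up. The blue rack: three square pockets in a row along the shaker's x, inside 60 mm square, 64 mm apart, walls 4 mm thick and 18 mm high.
- pocket2 (a point): Centre of the floor of rack pocket 2 (farthest), 60 mm above the bench (the tray plate's top); z up. The blue rack: three square pockets in a row along the shaker's x, inside 60 mm square, 64 mm apart, walls 4 mm thick and 18 mm high.
- red_a (a joint): Red T-bar head of a captive tray bolt at the tray's near left (x -80, y 82) corner (diagonally opposite red_b). Joint value = tightening angle, clockwise seen from above: 0 loose, bar along the shaker's y axis; 0.785 half way, bar at 45 degrees; 1.571 (quarter turn) hard stop, bar along the shaker's x axis. Stiff (0.06 Nm), stays where left.
- red_b (a joint): Red T-bar head of a captive tray bolt at the tray's far right (x 80, y -82) corner (diagonally opposite red_a). Joint value = tightening angle, clockwise seen from above: 0 loose, bar along the shaker's y axis; 0.785 half way, bar at 45 degrees; 1.571 (quarter turn) hard stop, bar along the shaker's x axis. Stiff (0.06 Nm), stays where left.
- black_a (a joint): Black T-bar head of a captive tray bolt at the tray's far left (x 80, y 82) corner (diagonally opposite black_b). Joint value = tightening angle, clockwise seen from above: 0 loose, bar along the shaker's y axis; 0.785 half way, bar at 45 degrees; 1.571 (quarter turn) hard stop, bar along the shaker's x axis. Stiff (0.06 Nm), stays where left.
- black_b (a joint): Black T-bar head of a captive tray bolt at the tray's near right (x -80, y -82) corner (diagonally opposite black_a). Joint value = tightening angle, clockwise seen from above: 0 loose, bar along the shaker's y axis; 0.785 half way, bar at 45 degrees; 1.571 (quarter turn) hard stop, bar along the shaker's x axis. Stiff (0.06 Nm), stays where left.
- red_a_grip (a point): Centre of the red_a bolt's T-bar, on its turning axis, 100 mm above the bench. The bar is 44 mm long, 11 mm thick and 18 mm tall (9 mm either way from here); its underside is 31 mm above the tray plate. Turns with the bar (point y along the bar).
- red_b_grip (a point): Centre of the red_b bolt's T-bar, on its turning axis, 100 mm above the bench. The bar is 44 mm long, 11 mm thick and 18 mm tall (9 mm either way from here); its underside is 31 mm above the tray plate. Turns with the bar (point y along the bar).
- black_a_grip (a point): Centre of the black_a bolt's T-bar, on its turning axis, 100 mm above the bench. The bar is 44 mm long, 11 mm thick and 18 mm tall (9 mm either way from here); its underside is 31 mm above the tray plate. Turns with the bar (point y along the bar).
- black_b_grip (a point): Centre of the black_b bolt's T-bar, on its turning axis, 100 mm above the bench. The bar is 44 mm long, 11 mm thick and 18 mm tall (9 mm either way from here); its underside is 31 mm above the tray plate. Turns with the bar (point y along the bar).
- jar0: Loose sample jar, clear glass with amber contents and white screw cap: upright cylinder 52 mm across, 68 mm tall, 150 g, heavy at the bottom. Origin: centre of its underside, z up. May be absent (None).
- jar1: Loose sample jar, clear glass with amber contents and white screw cap: upright cylinder 52 mm across, 68 mm tall, 150 g, heavy at the bottom. Origin: centre of its underside, z up. May be absent (None).
- jar2: Loose sample jar, clear glass with amber contents and white screw cap: upright cylinder 52 mm across, 68 mm tall, 150 g, heavy at the bottom. Origin: centre of its underside, z up. May be absent (None).
- wash_bottle: Bystander: white plastic bottle, 60 mm across, 150 mm tall, red cap. Origin under its centre.
- beaker: Bystander: open glass beaker 60 mm across, 70 mm tall. Origin under its centre.
There are look-alikes about, which are no part of the job. What is shaped like the jar0 but pink is not meant. Leave any pink look-alike of the jar1 alone.

How it is judged:
By the outcome, as a careful person would: the job done as asked, in the order asked, and still so for the second after the job is handed in, with the robot touching nothing.
Of jar0, jar1, jar2 only 2 to 3 are there at a start; the rules pass over those that are not, and their reading is None.
At some moment in a run one of jar0, jar1, jar2 may be knocked a few centimetres aside while the robot is not near it.
It also fails if it takes over 210 s, if anything falls off the work surface, if the arm or the gripper's body presses on something with over 40 N, if the wrist force passes 120 N, or if a joint passes its speed limit or range.

## Robot

A 6-joint arm with a two-finger parallel gripper is mounted at the origin on the work surface. World frame = base frame: x ahead of the robot, y to its left, z up, the work surface at z = 0. Lengths are in m, angles in rad, forces in N, time in s.
With the tool pointing down it reaches from about 0.35 to 0.975 m from the base axis. Payload 7.1 kg.
Tool frame: the origin (TCP) lies midway between the tips of the shut fingers; the grasp point (between the pads) lies 19 mm behind it; z points along the fingers, y is the direction in which the jaws open and shut (so a half turn about z gives the same grasp; the last joint's range is limited). The gripper opens to 88 mm and grips with 3 to 60 N. Pads are 20 mm wide; open, the fingers measure 115 mm over their backs; the gripper's body (75 mm by 178 mm) begins 61 mm behind the grasp point.
Start: joints at [1.205, 0.423, 1.63, -0, 1.089, -0.019], TCP at [0.212, 0.588, 0.223] pointing down, gripper open.
Joint ranges: [-3, 3], [-0.9, 2.11], [0.09, 2.58], [-1.31, 4.45], [0.11, 2.69], [-2.54, 2.54]. Speed limits (rad/s): [2.39, 2.39, 3.01, 3.14, 3.14, 3.14].

## Interface

Orientations are given as a unit quaternion [w, x, y, z].
In Python, from cell import status, imaging, ctrl gives the robot as it stands.
- The arm moves only by the tool arm_command, never from a script. Its argument "deltas" is a list of rows, each a list of 4 numbers: the shift along the world's x, y, z in m, then the turn about the world's z in rad. In form: [[x, y, z, twist], ...]. A call has exactly 10 rows; each row shifts and turns the commanded pose from where the row before left it; what a row does not reach is not made up. A row lasts 1/10 s, in which the tool goes at most 50 mm and 8.59 degrees, less where a joint would pass 70% of its speed; a pose out of reach is approached as far as the arm can. A call with a gripper value outside its range is refused whole. "claw" is the opening, from 0 (shut) to 1 (fully open), set as the call begins (left out, the last holds). The fingers move at their own pace and stop on an object; the grip force is fixed at half the most. Time passes only in rows, so rows that do not move let the fingers close, or fill a call up. It gives the time, the measured TCP pose, the force and the opening at its end, in the units of the state.
- status.get_obs(): the state, without advancing time (a new reading comes with each control period).
- imaging.grab_frame(name): name is "scene" or "side" or "wrist"; returns (picture, depth): 400x640x3 uint8, red, green, blue; 400x640 float32, m along the optical axis (not along the pixel's ray), 0 where there is no reading.
- imaging.camera_model(name): a dict with "fx", "fy", "cx", "cy" (pixels), "k1" (the pictures are not rectified: a ray, as slopes to the right and down, at radius r is drawn at 1 + k1 r^2 times it, then the intrinsics apply), "extrinsics" (4x4, takes a point from camera to world coordinates). Camera axes: x right, y up, looking along -z (the intrinsics and any distortion apply to the point x, -y, -z); pixel columns grow to the right and rows downward; lengths in m; the calibration is good to about 2 mm. A picture is of the moment at which its call begins: read the wrist's pose just before it. camera_model takes no time and is no camera call; for the wrist camera it gives the pose at the moment of the call.
- ctrl.sign_off(): hands the job in, once; it reports no verdict.
The state is a dict: "t": time; "joints": joint angles; "qvel": joint speeds; "joint_torque": joint torques, N m; "eef_pos": TCP position; "eef_rot": TCP orientation; "force": force on the tool from outside, world axes, zero at the start; "torque": the same for the moment, N m; "grip_width": finger opening in m.
Only numpy, scipy, OpenCV 4.12 (cv2) and the standard library are available. Lean on these libraries where they do the work, as an engineer would, in place of code of your own. Each camera call takes 0.05 s, during which the arm holds its last target.

## Working session

There is one attempt and no reset: what is moved stays moved. The work goes in short steps, Python scripts to look and compute and a tool call to move; the robot and the scene stay as the last step left them, time stands still between calls to the robot, and variables do not carry over. Pictures are saved under pics/ and viewed, and the job is handed in when it is done.

Besides the shell and the picture viewer there is one more tool, called by a JSON object that holds its "method" and its "body". arm_command: Moves the arm, as the interface text tells. Its arguments: {"type":"object","properties":{"deltas":{"type":"array","items":{"type":"array","items":{"type":"number"}}},"claw":{"type":"number"}},"required":["deltas"]}

```bash
ls; mkdir -p pics; python3 - <<'E'
from cell import status, imaging, ctrl
import cv2,json
print(status.get_obs())
for n in ["scene","side","wrist"]:
    m=imaging.camera_model(n); print(n,m)
    p,d=imaging.grab_frame(n)
    cv2.imwrite(f"pics/{n}0.png",p[:,:,::-1])
    import numpy as np
    np.save(f"pics/{n}0.npy",d)
E
```

```text
pics
{'t': 0.0, 'joints': array([ 1.20501534e+00,  4.23876175e-01,  1.63069103e+00, -2.36982407e-05,
        1.08856337e+00, -1.89785918e-02]), 'qvel': array([ 0.00125177,  0.00010166,  0.00022092,  0.00027297,  0.00026765,
       -0.00022469]), 'joint_torque': array([-4.42185075e-03, -5.44624114e+01, -2.73653662e+01,  6.42694579e-02,
        2.26701127e-02, -1.19193078e-04]), 'eef_pos': array([0.21220449, 0.58728553, 0.22187922]), 'eef_rot': array([-1.36722465e-04,  1.72528061e-01,  9.85004303e-01, -7.56785502e-04]), 'force': array([-0.16909003,  0.39620839, -0.55049883]), 'torque': array([-0.00887696, -0.06240657,  0.04663622]), 'grip_width': 0.08778090501714757}
scene {'fx': 495.6472678799896, 'fy': 495.6472678799896, 'cx': 311.3232782080861, 'cy': 204.26075404402647, 'k1': -0.12759365675270232, 'extrinsics': array([[ 0.86561106, -0.43216167,  0.25289084,  0.92661504],
       [ 0.5006266 ,  0.73736639, -0.45350173, -0.71975996],
       [ 0.00951286,  0.51916   ,  0.85462413,  1.53255539],
       [ 0.        ,  0.        ,  0.        ,  1.        ]])}
side {'fx': 400.67012307954343
[... 159 characters left out ...]
-01,  5.45624409e-01,
         1.10921280e+00],
       [ 7.83344010e-01,  4.46861258e-01, -4.32073117e-01,
        -4.51324453e-01],
       [-9.63040518e-04,  6.95982936e-01,  7.18057676e-01,
         9.42581980e-01],
       [ 0.00000000e+00,  0.00000000e+00,  0.00000000e+00,
         1.00000000e+00]])}
wrist {'fx': 278.710444122614, 'fy': 278.710444122614, 'cx': 320.82440110852116, 'cy': 202.64140865348213, 'k1': -0.012243099203514551, 'extrinsics': array([[ 0.3404563 , -0.89581284, -0.28567266,  0.13402377],
       [ 0.94025801,  0.32368489,  0.10556027,  0.61568955],
       [-0.00209432, -0.30454466,  0.95249576,  0.38426036],
       [ 0.        ,  0.        ,  0.        ,  1.        ]])}
```

View pics/scene0.png

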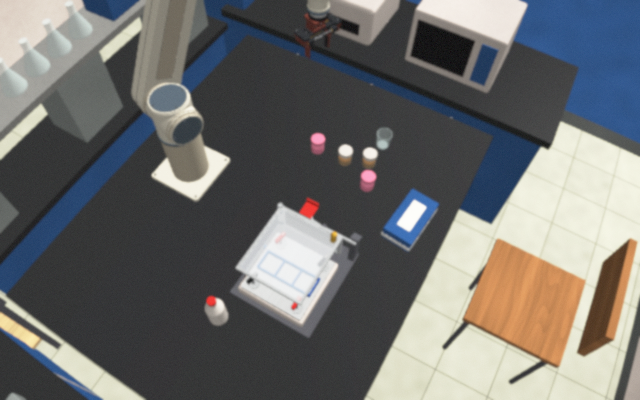

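View pics/side0.png

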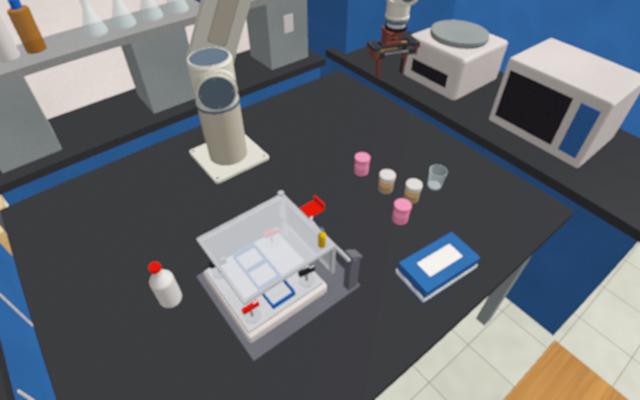

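View pics/wrist0.png

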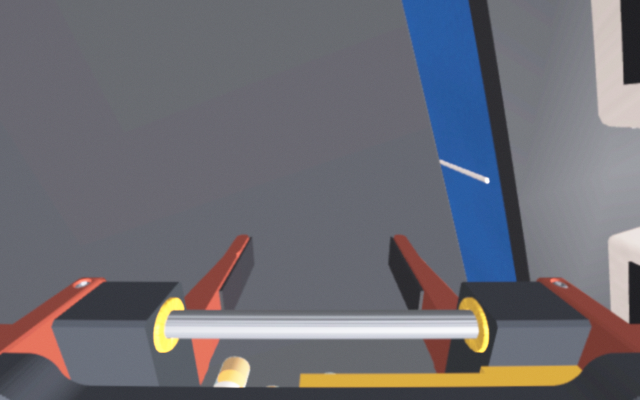

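```bash
cat > h.py <<'E'
import numpy as np, cv2
from cell import status, imaging, ctrl
def ray(m,u,v):
    x=(u-m['cx'])/m['fx']; y=(v-m['cy'])/m['fy']
    K=np.array([[m['fx'],0,m['cx']],[0,m['fy'],m['cy']],[0,0,1.]])
    p=cv2.undistortPoints(np.array([[[u,v]]],float),K,np.array([m['k1'],0,0,0.]))[0,0]
    T=m['extrinsics']; d=T[:3,:3]@np.array([p[0],-p[1],-1]); return T[:3,3],d
def at(m,u,v,z):
    o,d=ray(m,u,v); return o+d*(z-o[2])/d[2]
def proj(m,P):
    T=m['extrinsics']; c=T[:3,:3].T@(np.array(P)-T[:3,3]); x=c[0]/-c[2]; y=-c[1]/-c[2]; r=x*x+y*y; s=1+m['k1']*r
    return np.array([m['cx']+m['fx']*x*s, m['cy']+m['fy']*y*s])
def crop(name,img,u0,v0,u1,v1,k,out):
    c=img[v0:v1,u0:u1,::-1]; cv2.imwrite(out,cv2.resize(c,None,fx=k,fy=k,interpolation=cv2.INTER_CUBIC))
def tri(l):
    A=np.zeros((3,3));b=np.zeros(3)
    for o,d in l:
        d=d/np.linalg.norm(d);M=np.eye(3)-np.outer(d,d);A+=M;b+=M@o
    return np.linalg.solve(A,b)
E
python3 - <<'E'
from h import *
a=cv2.imread('pics/scene0.png')[:,:,::-1];crop('',a,225,185,385,345,4,'pics/s_c.png')
a=cv2.imread('pics/side0.png')[:,:,::-1];crop('',a,190,180,390,360,4,'pics/d_c.png')
E
```

```text
(no output)
```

View pics/s_c.png

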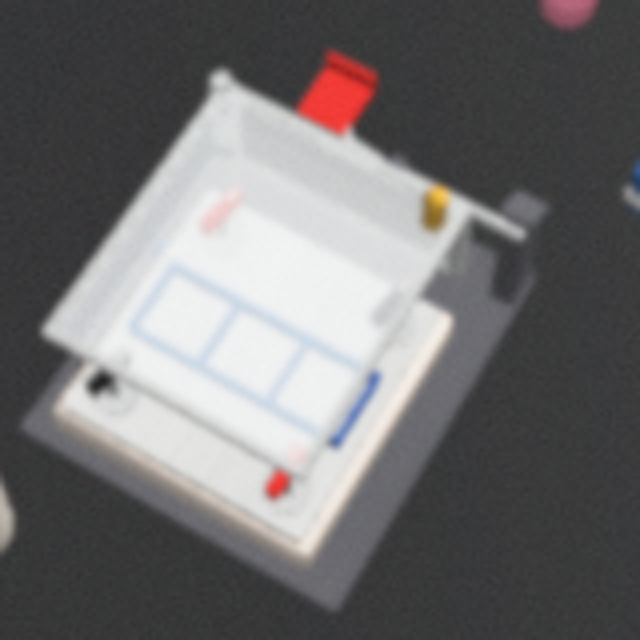

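View pics/d_c.png

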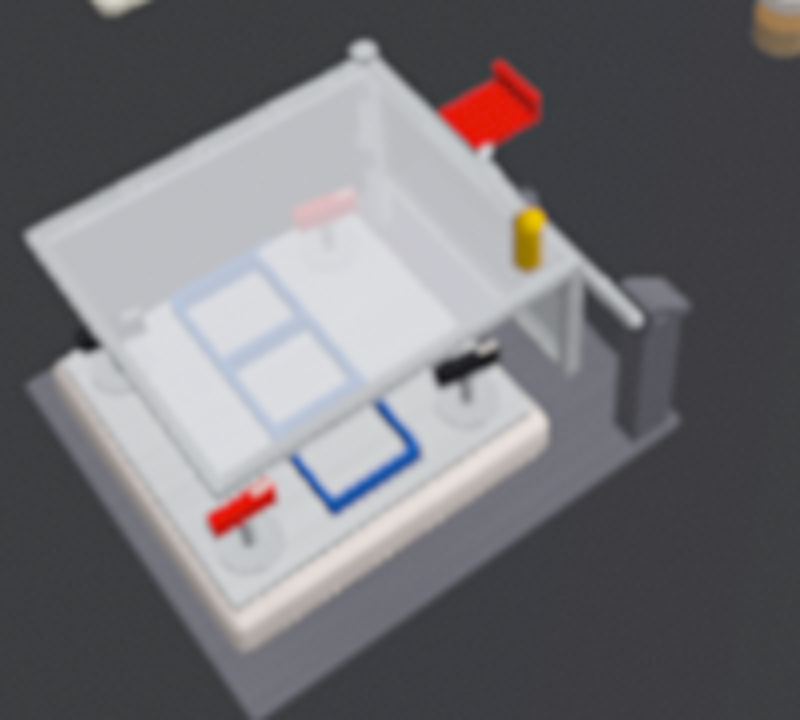

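```bash
cat > fit0.py <<'E'
from h import *
from scipy.optimize import least_squares
S=imaging.camera_model('scene');D=imaging.camera_model('side')
s=[((221,78),(-.115,.145,.187)),((435,193),(.09,.123,.224)),((526,207),(.14,.181,.163)),((335,610),(.15,-.17,.01)),((22,425),(-.15,-.17,.01)),((277,485),(.08,-.082,.105)),((336,95),(-.035,.187,.164))]
d=[((363,47),(-.115,.145,.187)),((529,216),(.09,.123,.224)),((655,292),(.14,.181,.163)),((262,718),(.15,-.17,.01)),((28,390),(-.15,-.17,.01)),((242,506),(.08,-.082,.105)),((467,362),(.08,.082,.105)),((325,208),(-.08,.082,.105))]
def W(p,l):
    c,n=np.cos(p[2]),np.sin(p[2]);return np.array([p[0]+c*l[0]-n*l[1],p[1]+n*l[0]+c*l[1],l[2]])
def res(p,full=0):
    r=[]
    for L,m,o in((s,S,(225,185)),(d,D,(190,180))):
        for uv,l in L:
            px=(uv[0]/4-.375+o[0],uv[1]/4-.375+o[1]); w=at(m,*px,l[2]); r.append((w-W(p,l))[:2])
    return np.ravel(r)
if __name__=='__main__':
    R=least_squares(res,[.6,0,0],loss='soft_l1',f_scale=.003); print(R.x); print(np.round(res(R.x).reshape(-1,2)*1000,1))
    for n,uv in (('j',(345,155)),('k',(370,157)),('p',(318,143)),('q',(368,181)),('bk',(384,138))): print(n,at(S,*uv,.05))
    for n,uv in (('j',(387,180)),('k',(413,189)),('p',(362,163)),('q',(402,211))): print(n,at(D,*uv,.05))
E
python3 fit0.py
```

```text
[ 0.56015244 -0.20099974  0.00322726]
[[ -2.7   0.5]
 [ -3.4  -0.9]
 [  1.   -4.2]
 [ -0.   34.7]
 [  2.3  39. ]
 [ -2.3 -15.9]
 [ -2.6   2.8]
 [ -3.6   1.1]
 [ -0.8  -1.1]
 [  3.9  -5.3]
 [  3.2  38.3]
 [  7.8  35.4]
 [ -0.8  -2.6]
 [  0.8  -2.5]
 [  1.2  -2. ]]
j [0.48866045 0.31692494 0.05      ]
k [0.57353383 0.35633776 0.05      ]
p [0.37365527 0.31509313 0.05      ]
q [0.61542047 0.25570814 0.05      ]
bk [0.57958979 0.46550782 0.05      ]
j [0.49332501 0.3202291  0.05      ]
k [0.57543962 0.35562558 0.05      ]
p [0.37935299 0.3140883  0.05      ]
q [0.61992677 0.25730875 0.05      ]
```

Before reaching, in scene-image pixels:
- **Red pad candidates:** the pad with the ridge at (309,208), red bolts at (279,238) and (295,306), and the bottle cap at (211,300). I choose (309,208).
- **Jar candidates:** white cap with amber at (345,155) and (370,157), pink at (318,143) and (368,181), and the beaker at (384,138). I choose the two amber ones.

Next is one close crop to check the jars. The shaker crops above already showed the pad with its ridge.

```bash
python3 - <<'E'
from h import *
a=cv2.imread('pics/side0.png')[:,:,::-1];crop('',a,340,140,460,240,6,'pics/j_c.png')
E
```

```text
(no output)
```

View pics/j_c.png

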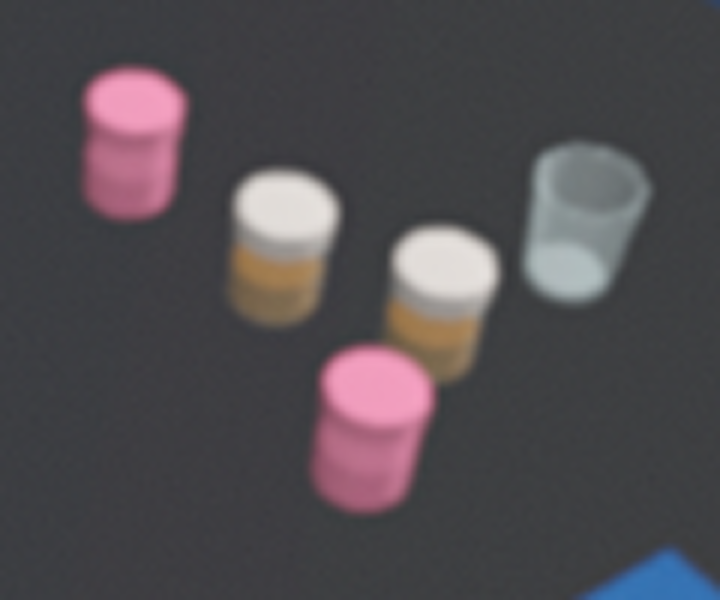

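{"method": "arm_command", "body": {"deltas": [[0.016,-0.03,0.002,-0.06],[0.016,-0.03,0.002,-0.06],[0.016,-0.03,0.002,-0.06],[0.016,-0.03,0.002,-0.06],[0.016,-0.03,0.002,-0.06],[0.016,-0.03,0.002,-0.06],[0.016,-0.03,0.002,-0.06],[0.016,-0.03,0.002,-0.06],[0.016,-0.03,0.002,-0.06],[0.016,-0.03,0.002,-0.06]], "claw": 0}}

```text
t: 1.15
eef_pos: [0.3727, 0.2865, 0.2427]
eef_rot: [-0.0, 0.457, 0.89, -0.0]
force: [0.2, 0.1, -0.4]
grip_width: 0.0117
```

The crop shows amber jars with white caps at crop (285,250) and (440,300), and pink ones at (130,140) and (370,430). So there are two jars to move.

{"method": "arm_command", "body": {"deltas": [[0.0152,-0.0297,0,-0.0622],[0.0152,-0.0297,0,-0.0622],[0.0152,-0.0297,0,-0.0622],[0.0152,-0.0297,0,-0.0622],[0.0152,-0.0297,0,-0.0622],[0.0152,-0.0297,0,-0.0622],[0.0152,-0.0297,0,-0.0622],[0.0152,-0.0297,0,-0.0622],[0.0152,-0.0297,0,-0.0622],[0.0152,-0.0297,0,-0.0622]]}}

```text
t: 2.15
eef_pos: [0.5247, -0.0106, 0.2425]
eef_rot: [-0.0, 0.707, 0.707, -0.0]
force: [0.1, 0.2, -0.3]
grip_width: 0.0003
```

```bash
cat > look.py <<'E'
import sys
from h import *
tag=sys.argv[1]
for n in sys.argv[2:]:
    m=imaging.camera_model(n); p,d=imaging.grab_frame(n)
    cv2.imwrite(f'pics/{n}_{tag}.png',p[:,:,::-1]); np.savez(f'pics/{n}_{tag}.npz',d=d,**m)
o=status.get_obs(); q=o['eef_rot']; print(o['t'],o['eef_pos'],'phi',2*np.arctan2(q[2],q[1])-np.pi/2,'j',o['joints'].round(2),'f',o['force'].round(1),o['grip_width'])
E
python3 look.py a wrist side scene
```

```text
2.3 [ 0.52475676 -0.01055779  0.24236749] phi -0.00048566126766891315 j [-0.04  0.25  1.83 -0.    1.06 -0.04] f [-1.   0.4 -0.1] 0.0006564531405893387
```

View pics/wrist_a.png

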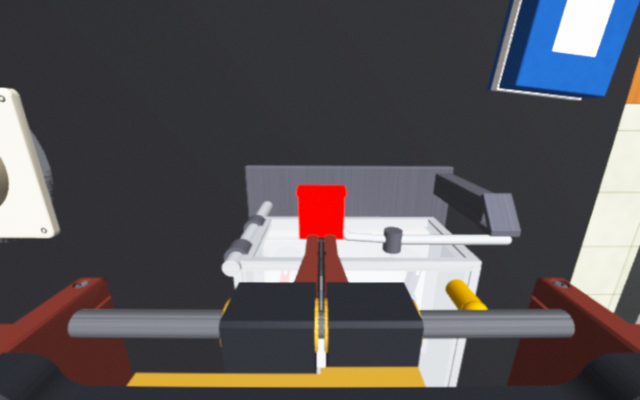

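View pics/side_a.png

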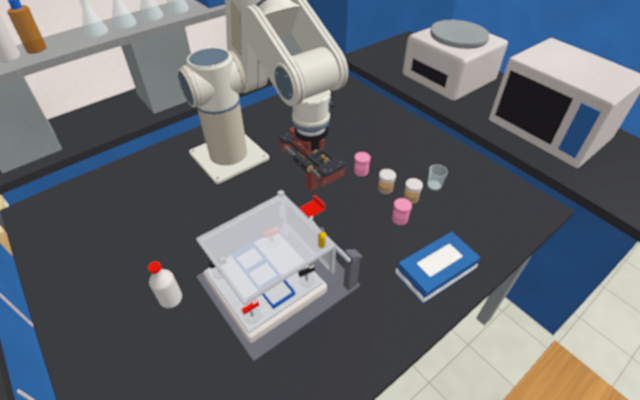

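```bash
python3 - <<'E'
from h import *
m=dict(np.load('pics/wrist_a.npz'));d=m.pop('d')
for uv in ((298,186),(345,185),(298,237),(344,237)): print(uv,at(m,*uv,.164).round(4))
print(proj(m,[.525,-.0105,.242]), proj(imaging.camera_model('side'),[.525,-.0105,.242]))
for uv in ((310,190),(310,210),(310,232)): print(d[uv[1],uv[0]])
E
```

```text
(298, 186) [0.5052 0.0116 0.164 ]
(345, 185) [0.547  0.0124 0.164 ]
(298, 237) [ 0.5039 -0.0381  0.164 ]
(344, 237) [ 0.5473 -0.0381  0.164 ]
[320.01732936 248.90208972] [312.34382458 186.33145659]
0.23231862
0.25435436
0.26266888
```

{"method": "arm_command", "body": {"deltas": [[0,0,-0.02,0],[0,0,-0.02,0],[0,0,-0.02,0],[0,0,-0.01,0],[0,0,-0.006,0],[0,0,-0.005,0],[0,0,-0.005,0],[0,0,-0.005,0],[0,0,-0.004,0],[0,0,0,0]]}}

```text
t: 3.3
eef_pos: [0.5245, -0.0093, 0.1474]
eef_rot: [0.0, 0.706, 0.708, 0.0]
force: [0.6, 0.2, 0.9]
grip_width: 0.0008
```

```bash
python3 look.py b wrist
```

```text
3.35 [ 0.52448883 -0.0092573   0.14763993] phi 0.0019371391270455174 j [-0.04  0.38  1.91 -0.    0.85 -0.04] f [-0.7  0.1  0.8] 0.0005332375170904046
```

View pics/wrist_b.png

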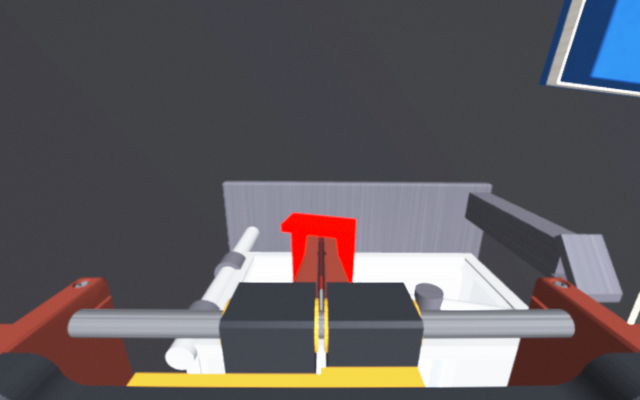

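```bash
cat > arc.py <<'E'
import numpy as np,sys
# arc.py cx cy x0 y0 dalpha n
cx,cy,x,y,da,n=map(float,sys.argv[1:7]); r=np.array([x-cx,y-cy]);p=r.copy();acc=np.zeros(2)
rows=[]
for i in range(int(n)):
    c,s=np.cos(da*(i+1)),np.sin(da*(i+1)); q=np.array([c*r[0]-s*r[1],s*r[0]+c*r[1]]); st=np.round(q-r-acc,4); acc+=st
    rows.append([float(st[0]),float(st[1]),0,da])
for i in range(0,len(rows),10): print(rows[i:i+10])
print('end',np.array([x,y])+acc)
E
python3 arc.py .445 -.056 .5245 -.001 .05 8; python3 arc.py .445 -.056 .5245 -.001 .08 23
```

```text
[[-0.0028, 0.0039, 0, 0.05], [-0.0031, 0.0038, 0, 0.05], [-0.0032, 0.0036, 0, 0.05], [-0.0034, 0.0034, 0, 0.05], [-0.0036, 0.0033, 0, 0.05], [-0.0037, 0.003, 0, 0.05], [-0.0039, 0.0029, 0, 0.05], [-0.004, 0.0027, 0, 0.05]]
end [0.4968 0.0256]
[[-0.0046, 0.0062, 0, 0.08], [-0.0052, 0.0058, 0, 0.08], [-0.0056, 0.0053, 0, 0.08], [-0.0059, 0.0049, 0, 0.08], [-0.0064, 0.0044, 0, 0.08], [-0.0067, 0.0039, 0, 0.08], [-0.007, 0.0033, 0, 0.08], [-0.0072, 0.0028, 0, 0.08], [-0.0074, 0.0022, 0, 0.08], [-0.0076, 0.0015, 0, 0.08]]
[[-0.0076, 0.001, 0, 0.08], [-0.0078, 0.0004, 0, 0.08], [-0.0077, -0.0003, 0, 0.08], [-0.0077, -0.0009, 0, 0.08], [-0.0076, -0.0015, 0, 0.08], [-0.0074, -0.0021, 0, 0.08], [-0.0072, -0.0027, 0, 0.08], [-0.0071, -0.0032, 0, 0.08], [-0.0067, -0.0038, 0, 0.08], [-0.0064, -0.0043, 0, 0.08]]
[[-0.006, -0.0049, 0, 0.08], [-0.0057, -0.0053, 0, 0.08], [-0.0052, -0.0057, 0, 0.08]]
end [0.3708 0.006 ]
```

{"method": "arm_command", "body": {"deltas": [[0,0.004,0,0],[0,0.004,0,0],[-0.0028,0.0039,0,0.05],[-0.0031,0.0038,0,0.05],[-0.0032,0.0036,0,0.05],[-0.0034,0.0034,0,0.05],[-0.0036,0.0033,0,0.05],[-0.0037,0.003,0,0.05],[-0.0039,0.0029,0,0.05],[-0.004,0.0027,0,0.05]]}}

```text
t: 4.35
eef_pos: [0.4957, 0.0247, 0.1476]
eef_rot: [-0.0, 0.55, 0.835, -0.001]
force: [-1.6, -7.9, 1.6]
grip_width: 0.0005
```

```bash
python3 look.py c wrist scene;python3 arc.py .445 -.056 .4968 .0256 .08 19
```

```text
4.45 [0.49562667 0.02553463 0.14759789] phi 0.40337763923170344 j [ 0.03  0.35  1.97 -0.    0.83 -0.38] f [-0.4 -0.5  1.4] 0.0005844448675813019
[[-0.0067, 0.0039, 0, 0.08], [-0.007, 0.0033, 0, 0.08], [-0.0072, 0.0028, 0, 0.08], [-0.0074, 0.0022, 0, 0.08], [-0.0076, 0.0015, 0, 0.08], [-0.0076, 0.001, 0, 0.08], [-0.0078, 0.0004, 0, 0.08], [-0.0077, -0.0003, 0, 0.08], [-0.0077, -0.0009, 0, 0.08], [-0.0075, -0.0015, 0, 0.08]]
[[-0.0075, -0.0021, 0, 0.08], [-0.0072, -0.0027, 0, 0.08], [-0.007, -0.0032, 0, 0.08], [-0.0068, -0.0038, 0, 0.08], [-0.0064, -0.0044, 0, 0.08], [-0.006, -0.0048, 0, 0.08], [-0.0057, -0.0053, 0, 0.08], [-0.0051, -0.0057, 0, 0.08], [-0.0048, -0.0061, 0, 0.08]]
end [ 3.661e-01 -1.000e-04]
```

View pics/wrist_c.png

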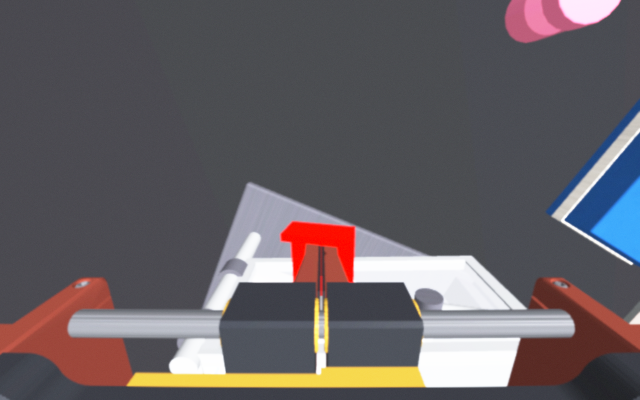

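View pics/scene_c.png

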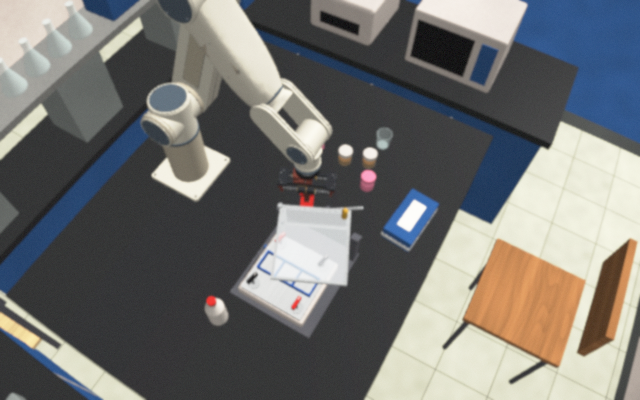

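The gate has swung about 0.4 rad with the pad held at wrist pixel (320,255). I'll continue along the arc.

{"method": "arm_command", "body": {"deltas": [[-0.0067,0.0039,0,0.08],[-0.007,0.0033,0,0.08],[-0.0072,0.0028,0,0.08],[-0.0074,0.0022,0,0.08],[-0.0076,0.0015,0,0.08],[-0.0076,0.001,0,0.08],[-0.0078,0.0004,0,0.08],[-0.0077,-0.0003,0,0.08],[-0.0077,-0.0009,0,0.08],[-0.0075,-0.0015,0,0.08]]}}

```text
t: 5.45
eef_pos: [0.4234, 0.0382, 0.1482]
eef_rot: [0.001, 0.182, 0.983, 0.0]
force: [1.4, 0.6, 0.5]
grip_width: 0.0004
```

{"method": "arm_command", "body": {"deltas": [[-0.0075,-0.0021,0,0.08],[-0.0072,-0.0027,0,0.08],[-0.007,-0.0032,0,0.08],[-0.0068,-0.0038,0,0.08],[-0.0064,-0.0044,0,0.08],[-0.006,-0.0048,0,0.08],[-0.0057,-0.0053,0,0.08],[-0.0051,-0.0057,0,0.08],[0,0,0,0],[0,0,0,0]]}}

```text
t: 6.45
eef_pos: [0.371, 0.0059, 0.1478]
eef_rot: [0.0, -0.134, 0.991, 0.0]
force: [-0.2, -0.1, 1.4]
grip_width: 0.0004
```

```bash
python3 look.py d scene side
```

```text
6.55 [0.37109646 0.00599959 0.14776798] phi 1.8402743068312546 j [-0.02  0.18  2.22  0.    0.74 -1.86] f [-0.5 -1.5  0.6] 0.0006872518198123312
```

View pics/side_d.png

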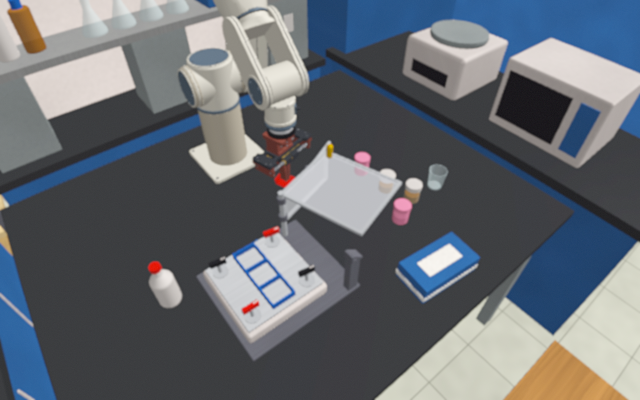

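{"method": "arm_command", "body": {"deltas": [[0.002,0.001,0,0],[0,0,0.02,0],[0,0,0.03,0],[0,0,0.03,0],[0,0,0.03,0],[0.01,-0.02,0.01,-0.1],[0.02,-0.02,0,-0.1],[0.02,-0.02,0,-0.1],[0.02,-0.02,0,-0.1],[0.02,-0.02,0,-0.1]], "claw": 0.4}}

```text
t: 7.55
eef_pos: [0.4639, -0.0939, 0.2677]
eef_rot: [0.0, 0.117, 0.993, 0.0]
force: [-0.2, 1.3, 0.3]
grip_width: 0.0351
```

```bash
python3 - <<'E'
from h import *
from scipy.optimize import least_squares
obs={}
for n in('scene','side'):
    a=cv2.imread(f'pics/{n}_d.png'); m=dict(np.load(f'pics/{n}_d.npz'))
    hsv=cv2.cvtColor(a,cv2.COLOR_BGR2HSV)
    red=((hsv[:,:,0]<8)|(hsv[:,:,0]>172))&(hsv[:,:,1]>150)&(hsv[:,:,2]>100)
    blu=(abs(hsv[:,:,0].astype(int)-112)<10)&(hsv[:,:,1]>120)
    for nm,M in(('red',red),('blue',blu)):
        k,l,st,c=cv2.connectedComponentsWithStats(M.astype(np.uint8))
        for i in range(1,k):
            if 12<st[i,4]<3000 and 180<c[i,0]<400 and 160<c[i,1]<350: 
                z=.102 if nm=='red' else .078
                print(n,nm,st[i],c[i].round(1),at(m,*c[i],z).round(4))
                
    crop('',a[:,:,::-1],*((225,200,355,345) if n=='scene' else (190,210,370,360)),4,f'pics/{n}_dc.png')
E
```

```text
scene red [272 183  11  14 103] [276.9 189.8] [0.3721 0.03   0.102 ]
scene red [276 236   7   6  20] [278.8 238.6] [ 0.4774 -0.1268  0.102 ]
scene red [206 296   9  10  72] [210.4 300.3] [ 0.4096 -0.412   0.102 ]
scene red [292 300   7   9  26] [294.9 304. ] [ 0.6371 -0.291   0.102 ]
side red [274 173  20  14 144] [282.2 179.9] [0.3277 0.0224 0.102 ]
side red [263 228  16   8  80] [269.4 231.7] [ 0.4766 -0.1232  0.102 ]
side red [243 302  15  11  74] [249.4 307.2] [ 0.6392 -0.2875  0.102 ]
side blue [232 241  63  67 500] [261.3 272.2] [ 0.5587 -0.2055  0.078 ]
```

View pics/scene_dc.png

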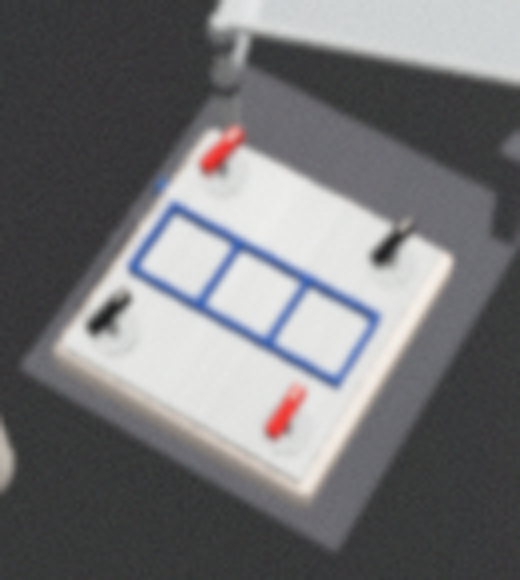

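View pics/side_dc.png

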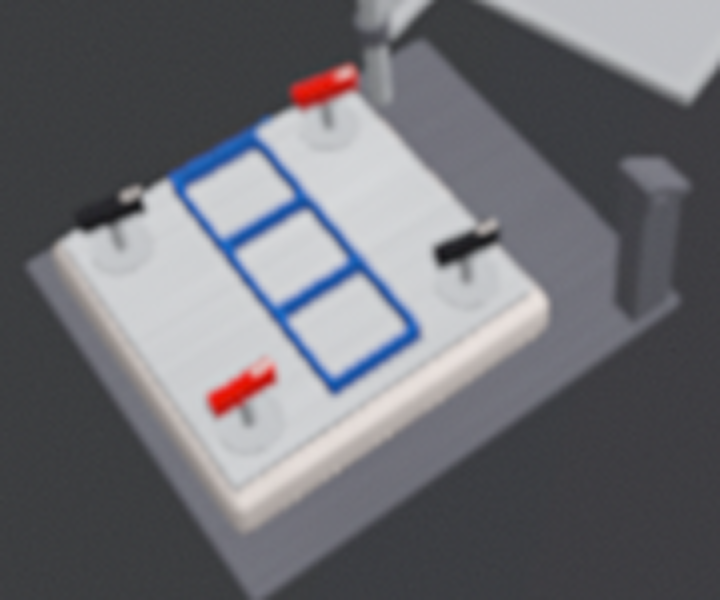

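{"method": "arm_command", "body": {"deltas": [[0.0096,-0.0166,0.0062,-0.134],[0.0096,-0.0166,0.0062,-0.134],[0.0096,-0.0166,0.0062,-0.134],[0.0096,-0.0166,0.0062,-0.134],[0.0096,-0.0166,0.0062,-0.134],[0.0096,-0.0166,0.0062,-0.134],[0.0096,-0.0166,0.0062,-0.134],[0.0096,-0.0166,0.0062,-0.134],[0.0096,-0.0166,0.0062,-0.134],[0.0096,-0.0166,0.0062,-0.134]]}}

```text
t: 8.55
eef_pos: [0.5596, -0.2596, 0.3296]
eef_rot: [-0.0, 0.709, 0.706, 0.0]
force: [0.6, -1.2, -0.1]
grip_width: 0.035
```

```bash
python3 look.py e wrist;sleep 0; python3 look.py e wrist
```

```text
8.6 [ 0.5612047  -0.26199033  0.33060018] phi -0.011516833972836427 j [-0.46  0.31  1.54 -0.    1.29 -0.44] f [ 1.  -0.8  1.2] 0.035155782580722834
8.65 [ 0.56030211 -0.26069694  0.32998247] phi -0.001321804414074812 j [-0.45  0.31  1.54 -0.    1.29 -0.45] f [ 0.8  0.8 -0.6] 0.03541087502915703
```

View pics/wrist_e.png

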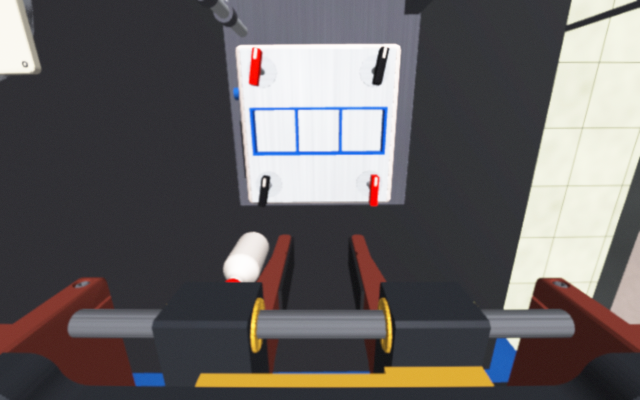

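```bash
python3 - <<'E'
from h import *
a=cv2.imread('pics/wrist_e.png')[:,:,::-1]; crop('',a,225,35,415,215,4,'pics/we_c.png')
E
```

```text
(no output)
```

View pics/we_c.png

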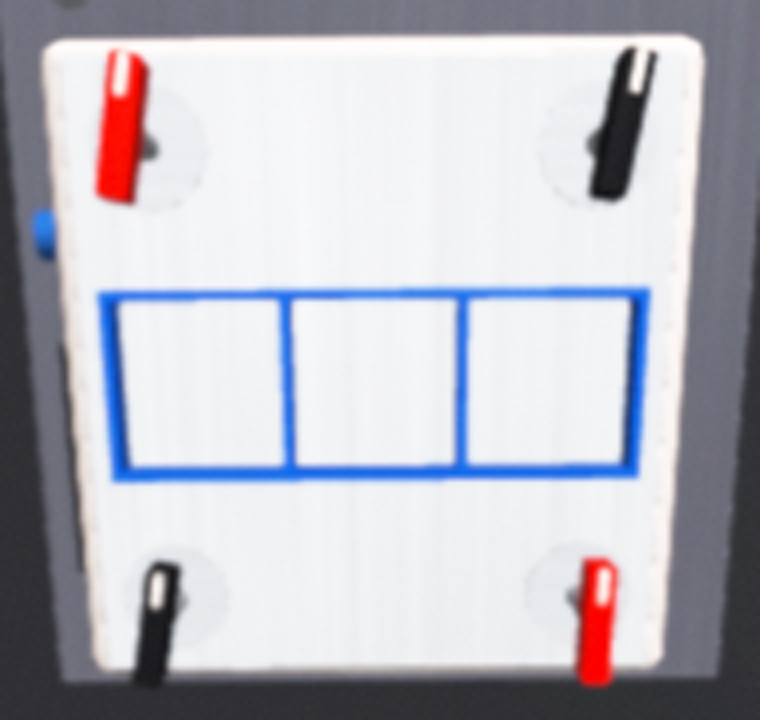

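```bash
cat > fit1.py <<'E'
from h import *
from scipy.optimize import least_squares
m=dict(np.load('pics/wrist_e.npz'))
L=[((115,125),(-.08,.082,.109)),((623,121),(.08,.082,.109)),((152,622),(-.08,-.082,.109)),((600,620),(.08,-.082,.109))]
px=lambda u:(u[0]/4-.375+225,u[1]/4-.375+35)
w=np.array([at(m,*px(u),l[2]) for u,l in L])
def W(p,l):
    c,n=np.cos(p[2]),np.sin(p[2]);return np.array([p[0]+c*l[0]-n*l[1],p[1]+n*l[0]+c*l[1]])
R=least_squares(lambda p:np.ravel([w[i][:2]-W(p,L[i][1]) for i in range(4)]),[.56,-.2,0])
print(w.round(4),R.x,(R.fun*1000).round(1))
for u in((98,293),(650,289),(114,478),(637,474)):print(at(m,*px(u),.078).round(4))
E
python3 fit1.py
```

```text
[[ 0.4798 -0.1207  0.109 ]
 [ 0.6388 -0.1215  0.109 ]
 [ 0.4793 -0.2819  0.109 ]
 [ 0.639  -0.2832  0.109 ]] [ 0.55922873 -0.20183719 -0.00360403] [ 0.2 -1.2 -0.7 -1.3  0.4  1.6  0.1  0.9]
[ 0.4625 -0.17    0.078 ]
[ 0.6573 -0.171   0.078 ]
[ 0.4626 -0.235   0.078 ]
[ 0.6563 -0.2359  0.078 ]
```

{"method": "arm_command", "body": {"deltas": [[0.0263,-0.0077,-0.02,0],[0.0263,-0.0077,-0.03,0],[0.0264,-0.0076,-0.03,0],[0,0,-0.03,0],[0,0,-0.03,0],[0,0,-0.03,0],[0,0,-0.02,0],[0,0,-0.02,0],[0,0,-0.02,0],[0,0,-0.014,0]]}}

```text
t: 9.65
eef_pos: [0.6368, -0.2808, 0.0837]
eef_rot: [-0.001, 0.705, 0.709, -0.0]
force: [-0.5, -0.5, -0.1]
grip_width: 0.0352
```

{"method": "arm_command", "body": {"deltas": [[0,0,0,0],[0,0,0,0],[0,0,0,0],[0,0,0,0],[0,0,0,0],[0,0,0,0],[0,0,0,0],[0,0,0,0],[0,0,0,0],[0,0,0,0]], "claw": 0.05}}

```text
t: 10.65
eef_pos: [0.6384, -0.2825, 0.0869]
eef_rot: [0.001, 0.706, 0.708, 0.0]
force: [0.0, 0.7, 5.1]
grip_width: 0.0109
```

```bash
python3 look.py f wrist
```

```text
10.7 [ 0.63845277 -0.28249327  0.08699521] phi 0.001853452961178892 j [-0.43  0.68  1.53  0.    0.93 -0.44] f [-1.1  0.7  5.8] 0.011039566213749748
```

View pics/wrist_f.png

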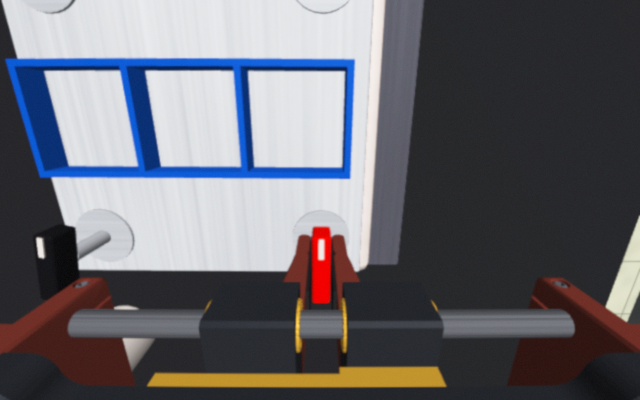

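{"method": "arm_command", "body": {"deltas": [[0,0,0,-0.1],[0,0,0,-0.1],[0,0,0,-0.1],[0,0,0,-0.1],[0,0,0,-0.1],[0,0,0,-0.1],[0,0,0,-0.1],[0,0,0,-0.085],[0,0,0,0],[0,0,0,0]]}}

```text
t: 11.7
eef_pos: [0.6401, -0.2832, 0.087]
eef_rot: [0.002, 0.923, 0.384, 0.002]
force: [4.3, -1.5, 0.8]
grip_width: 0.0112
```

```bash
python3 look.py g wrist
```

```text
11.75 [ 0.64008315 -0.28320259  0.08697155] phi -0.7829835783990408 j [-0.43  0.68  1.53  0.    0.92  0.35] f [ 5.4 -1.7  1.1] 0.010896930889788001
```

{"method": "arm_command", "body": {"deltas": [[0,0,0,0],[0,0,0,0],[0,0,0,0],[0,0,0,0],[0,0,0.02,0],[0,0,0.03,0],[0,0,0.03,0],[0,0,0.04,0],[0,0,0.04,0],[0,0,0.04,0]], "claw": 0.4}}

```text
t: 12.75
eef_pos: [0.6374, -0.282, 0.2871]
eef_rot: [-0.0, 0.923, 0.384, -0.0]
force: [0.8, -0.5, -0.3]
grip_width: 0.0351
```

```bash
python3 look.py h wrist
```

```text
12.8 [ 0.64038353 -0.28341134  0.29527491] phi -0.7829466002562223 j [-0.43  0.47  1.39 -0.    1.28  0.35] f [ 1.4 -1.3  4.9] 0.03514861728114177
```

View pics/wrist_h.png

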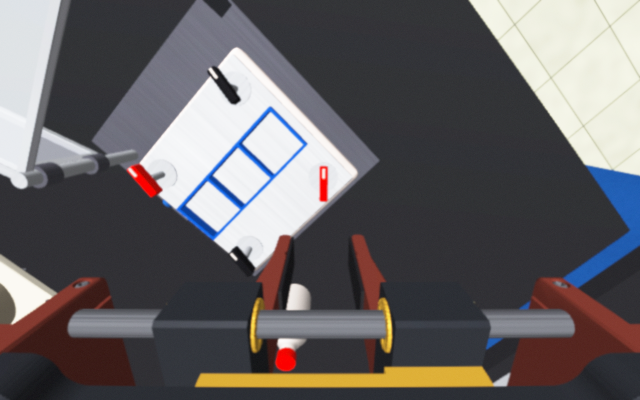

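Bolt red_b now stands at 45° (wrist pixel (323,183)). Next is red_a. The hinge post is too close for a turning grip there, so I'll push its inner end with one pad.

{"method": "arm_command", "body": {"deltas": [[-0.0178,0.0158,0,0.087],[-0.0178,0.0158,0,0.087],[-0.0178,0.0158,0,0.087],[-0.0178,0.0158,0,0.087],[-0.0178,0.0158,0,0.087],[-0.0178,0.0158,0,0.087],[-0.0178,0.0158,0,0.087],[-0.0178,0.0158,0,0.087],[-0.0178,0.0158,0,0.087],[0,0,0,0.0]]}}

```text
t: 13.8
eef_pos: [0.4755, -0.1386, 0.2854]
eef_rot: [-0.001, 0.706, 0.708, -0.0]
force: [-0.1, 0.5, 0.1]
grip_width: 0.035
```

```bash
python3 look.py i wrist
```

```text
13.85 [ 0.4770579  -0.13956043  0.28582099] phi -0.00032665582351398825 j [-0.31  0.16  1.84 -0.    1.14 -0.31] f [ 0.8  0.5 -0.8] 0.03515125505867898
```

View pics/wrist_i.png

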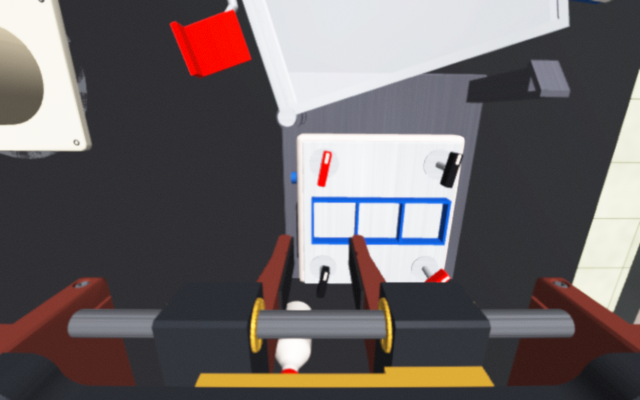

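{"method": "arm_command", "body": {"deltas": [[0.001,0.001,-0.03,0],[0,0,-0.03,0],[0,0,-0.03,0],[0,0,-0.03,0],[0,0,-0.03,0],[0,0,-0.02,0],[0,0,-0.015,0],[0,0,-0.011,0],[0,0,0,0],[0,0,0,0]]}}

```text
t: 14.85
eef_pos: [0.4792, -0.1394, 0.0898]
eef_rot: [0.0, 0.707, 0.707, 0.0]
force: [0.2, 0.1, 0.3]
grip_width: 0.035
```

```bash
python3 look.py j wrist
```

```text
14.9 [ 0.47932651 -0.13939041  0.09018908] phi -0.0006045254114903642 j [-0.31  0.45  1.99 -0.    0.7  -0.31] f [ 0.1  0.8 -0. ] 0.03534530768619282
```

View pics/wrist_j.png

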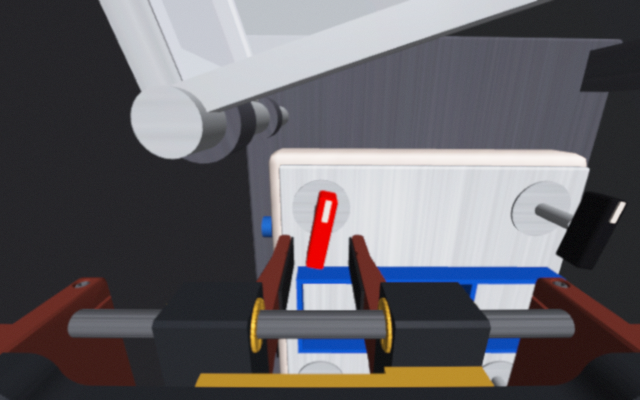

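{"method": "arm_command", "body": {"deltas": [[-0.003,0,0,0],[-0.003,0,0,0],[-0.003,0,0,0],[-0.003,0,0,0],[-0.002,0,0,0],[-0.002,0,0,0],[-0.002,0,0,0],[-0.002,0,0,0],[0,0,0,0],[0,0,0,0]]}}

```text
t: 15.9
eef_pos: [0.4609, -0.1398, 0.0902]
eef_rot: [0.002, 0.707, 0.707, 0.001]
force: [6.4, -1.5, -3.6]
grip_width: 0.0353
```

```bash
python3 look.py k wrist
```

```text
15.95 [ 0.46091019 -0.13982406  0.09020149] phi -0.00017884202100715285 j [-0.32  0.43  2.03  0.    0.68 -0.32] f [ 6.4 -1.  -3.9] 0.034971139393604085
```

View pics/wrist_k.png

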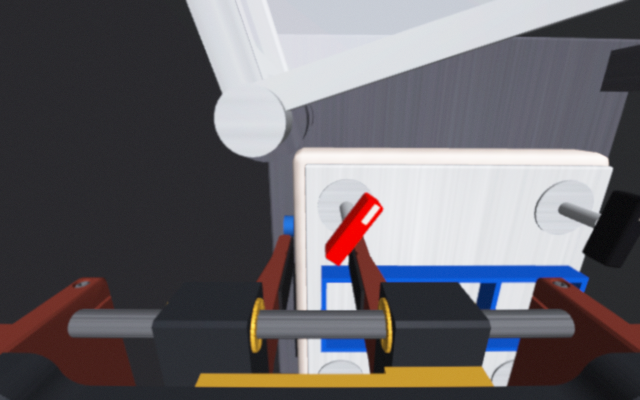

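```bash
cat > ang.py <<'E'
import sys
from h import *
tag,u0,v0,u1,v1=sys.argv[1],*map(int,sys.argv[2:6])
a=cv2.imread(f'pics/wrist_{tag}.png'); c=cv2.resize(a[v0:v1,u0:u1],None,fx=6,fy=6,interpolation=cv2.INTER_CUBIC); cv2.imwrite(f'pics/w{tag}_c.png',c)
E
cat > seg.py <<'E'
import sys
from h import *
# seg.py tag u0 v0 then pairs in crop px (x6)
tag=sys.argv[1];u0,v0=map(int,sys.argv[2:4]); z=float(sys.argv[4]);v=list(map(float,sys.argv[5:]))
m=dict(np.load(f'pics/wrist_{tag}.npz'))
P=[at(m,v[i]/6-.42+u0,v[i+1]/6-.42+v0,z) for i in range(0,len(v),2)]
for p in P: print(p.round(4))
for i in range(0,len(P)-1,2):
    d=P[i+1]-P[i]; print('len',np.hypot(*d[:2]).round(4),'tight deg',np.degrees(np.arctan2(d[0],d[1])).round(1))
E
python3 ang.py k 300 170 420 280
```

```text
(no output)
```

View pics/wk_c.png

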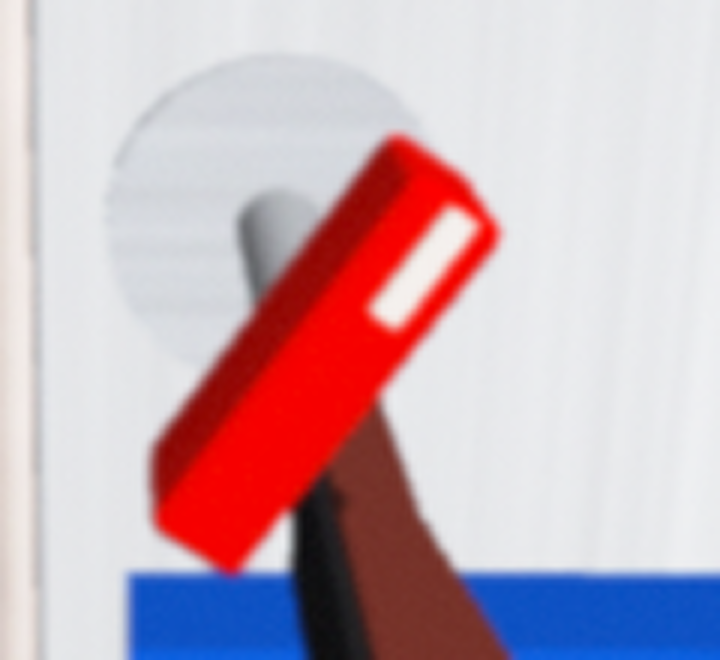

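Top face long edges: right edge (235,572)–(500,235), left edge (158,520)–(445,180 approx).

```bash
python3 seg.py k 300 170 .109 235 572 498 238 160 522 440 182
```

```text
[ 0.4721 -0.1402  0.109 ]
[ 0.4953 -0.1059  0.109 ]
[ 0.4648 -0.1347  0.109 ]
[ 0.4898 -0.1005  0.109 ]
len 0.0414 tight deg 34.1
len 0.0423 tight deg 36.2
```

{"method": "arm_command", "body": {"deltas": [[-0.001,0,0,0],[-0.001,0,0,0],[-0.0008,0,0,0],[0,0,0,0],[0,0,0,0],[0,0,0,0],[0,0,0,0],[0,0,0,0],[0,0,0,0],[0,0,0,0]]}}

```text
t: 16.95
eef_pos: [0.4584, -0.1399, 0.0904]
eef_rot: [0.002, 0.707, 0.707, 0.001]
force: [6.5, -1.9, -2.4]
grip_width: 0.0356
```

```bash
python3 look.py l wrist; python3 ang.py l 300 170 420 280
```

```text
17.0 [ 0.45836328 -0.13984604  0.09036602] phi -0.00026009915060098976 j [-0.32  0.42  2.04  0.    0.68 -0.32] f [ 5.8 -0.7 -2.2] 0.03543778314502628
```

View pics/wl_c.png

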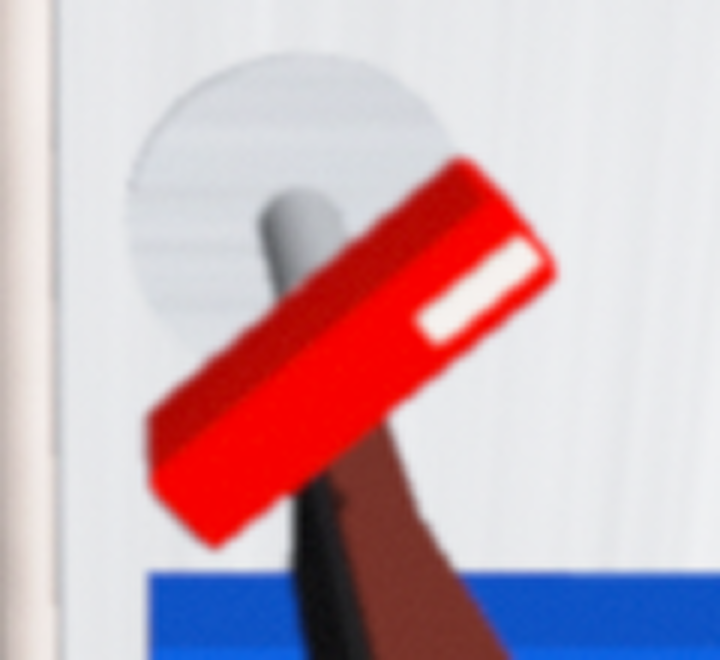

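```bash
python3 seg.py l 300 170 .109 216 548 553 274 152 486 492 205
```

```text
[ 0.4677 -0.1377  0.109 ]
[ 0.4981 -0.1095  0.109 ]
[ 0.4614 -0.131   0.109 ]
[ 0.4921 -0.1028  0.109 ]
len 0.0415 tight deg 47.2
len 0.0416 tight deg 47.4
```

{"method": "arm_command", "body": {"deltas": [[0.004,0,0,0],[0,0,0.03,0],[0,0,0.04,0],[0.02,0.002,0.02,0],[0.03,0.003,0.02,0],[0.03,0.004,0,0],[0.03,0.004,0,0],[0.03,0.004,0,0],[0.0278,0.0025,0,0],[0.01,0.001,0,0]]}}

```text
t: 18.0
eef_pos: [0.6393, -0.1181, 0.1993]
eef_rot: [-0.0, 0.707, 0.707, 0.0]
force: [-0.7, 0.1, -0.4]
grip_width: 0.0351
```

```bash
python3 look.py m wrist
```

```text
18.05 [ 0.63943734 -0.11806955  0.19917233] phi 0.0007891997710054444 j [-0.2   0.49  1.59  0.    1.07 -0.2 ] f [ 0.5  0.7 -0. ] 0.034857221917175954
```

View pics/wrist_m.png

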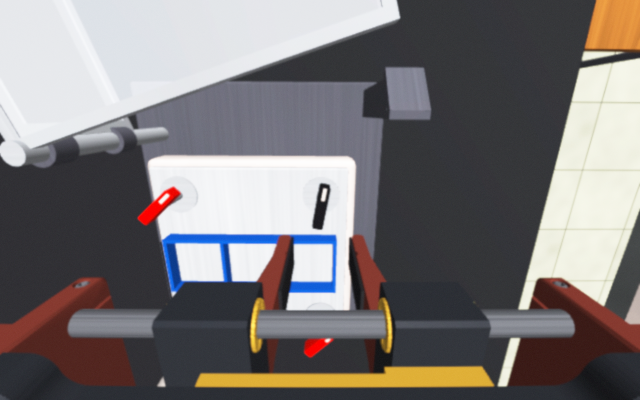

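{"method": "arm_command", "body": {"deltas": [[0,-0.002,-0.02,0],[0,0,-0.02,0],[0,0,-0.02,0],[0,0,-0.02,0],[0,0,-0.02,0],[0,0,-0.012,0],[0,0,0,0],[0,0,0,0],[0,0,0,0],[0,0,0,0]]}}

```text
t: 19.05
eef_pos: [0.6382, -0.1206, 0.0888]
eef_rot: [0.001, 0.707, 0.707, 0.0]
force: [0.4, 0.5, 0.6]
grip_width: 0.0353
```

{"method": "arm_command", "body": {"deltas": [[0,0,0,0],[0,0,0,0],[0,0,0,0],[0,0,0,0],[0,0,0,0],[0,0,0,0],[0,0,0,0],[0,0,0,0],[0,0,0,0],[0,0,0,0]], "claw": 0.05}}

```text
t: 20.05
eef_pos: [0.6391, -0.1202, 0.0882]
eef_rot: [0.001, 0.707, 0.707, 0.001]
force: [5.4, 1.0, -0.0]
grip_width: 0.0108
```

{"method": "arm_command", "body": {"deltas": [[0,0,0,-0.1],[0,0,0,-0.1],[0,0,0,-0.1],[0,0,0,-0.1],[0,0,0,-0.1],[0,0,0,-0.1],[0,0,0,-0.1],[0,0,0,-0.085],[0,0,0,0],[0,0,0,0]]}}

```text
t: 21.05
eef_pos: [0.6397, -0.1204, 0.0882]
eef_rot: [0.001, 0.924, 0.383, 0.002]
force: [6.3, 1.1, -2.3]
grip_width: 0.011
```

```bash
python3 look.py n wrist
```

```text
21.1 [ 0.63973134 -0.12044354  0.08819561] phi -0.7851297300248077 j [-0.2   0.62  1.65  0.    0.87  0.58] f [ 7.4  1.  -2.6] 0.01063604417630406
```

View pics/wrist_n.png

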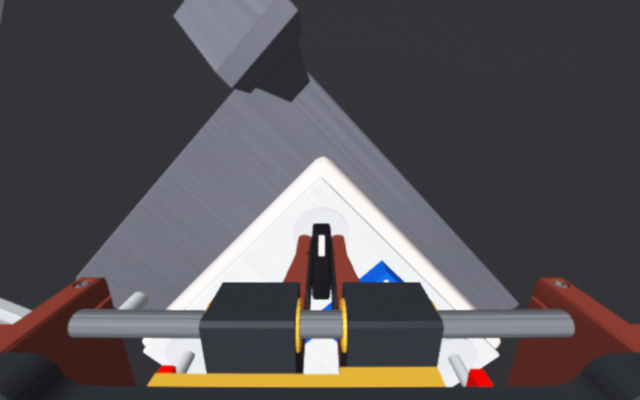

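{"method": "arm_command", "body": {"deltas": [[0,0,0,0],[0,0,0,0],[0,0,0,0],[0,0,0.02,0],[0,0,0.03,0],[0,0,0.03,0],[0,0,0.03,0],[-0.01,-0.01,0,0.08],[-0.01,-0.01,0,0.08],[-0.01,-0.01,0,0.08]], "claw": 0.4}}

```text
t: 22.1
eef_pos: [0.6069, -0.1508, 0.198]
eef_rot: [0.0, 0.87, 0.492, -0.0]
force: [-0.7, -0.0, 0.0]
grip_width: 0.0352
```

{"method": "arm_command", "body": {"deltas": [[-0.018,-0.018,0,0.08],[-0.018,-0.018,0,0.08],[-0.018,-0.018,0,0.08],[-0.018,-0.018,0,0.08],[-0.018,-0.018,0,0.08],[-0.018,-0.018,0,0.08],[-0.016,-0.018,0,0.065],[-0.006,-0.007,0,0],[0,0,0,0],[0,0,0,0]]}}

```text
t: 23.1
eef_pos: [0.478, -0.2832, 0.1977]
eef_rot: [-0.0, 0.708, 0.707, 0.0]
force: [1.1, 0.5, 0.2]
grip_width: 0.0349
```

```bash
python3 look.py o wrist; python3 - <<'E'
from h import *
S=imaging.camera_model('scene');D=imaging.camera_model('side');print(tri([ray(S,210.4,299),ray(D,155,266)]))
E
```

```text
23.15 [ 0.47820645 -0.28297421  0.1977011 ] phi -0.0006021530703614886 j [-0.56  0.35  1.81  0.    0.98 -0.56] f [-0.1 -0.4  1.1] 0.034763120533363764
[ 0.42103273 -0.41771391  0.13915609]
```

View pics/wrist_o.png

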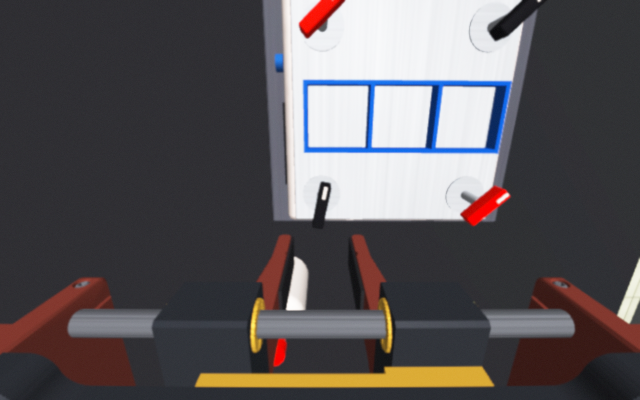

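{"method": "arm_command", "body": {"deltas": [[0.001,-0.0005,-0.02,0],[0,0,-0.02,0],[0,0,-0.02,0],[0,0,-0.02,0],[0,0,-0.02,0],[0,0,-0.01,0],[0,0,0,0],[0,0,0,0],[0,0,0,0],[0,0,0,0]]}}

```text
t: 24.15
eef_pos: [0.4792, -0.2843, 0.0886]
eef_rot: [0.001, 0.707, 0.707, 0.0]
force: [-0.1, -1.1, -0.3]
grip_width: 0.0351
```

{"method": "arm_command", "body": {"deltas": [[0,0,0,0],[0,0,0,0],[0,0,0,0],[0,0,0,0],[0,0,0,0],[0,0,0,0],[0,0,0,0],[0,0,0,0],[0,0,0,0],[0,0,0,0]], "claw": 0.05}}

```text
t: 25.15
eef_pos: [0.4784, -0.2841, 0.0878]
eef_rot: [-0.0, 0.707, 0.707, -0.0]
force: [-3.8, -0.5, 6.5]
grip_width: 0.0103
```

{"method": "arm_command", "body": {"deltas": [[0,0,0,-0.1],[0,0,0,-0.1],[0,0,0,-0.1],[0,0,0,-0.1],[0,0,0,-0.1],[0,0,0,-0.1],[0,0,0,-0.1],[0,0,0,-0.085],[0,0,0,0],[0,0,0,0]]}}

```text
t: 26.15
eef_pos: [0.4785, -0.2841, 0.0879]
eef_rot: [0.0, 0.924, 0.383, -0.0]
force: [-3.7, -0.6, 5.2]
grip_width: 0.0109
```

```bash
python3 look.py p wrist
```

```text
26.2 [ 0.47845809 -0.28414191  0.08785119] phi -0.7850111890296265 j [-0.56  0.52  1.86 -0.    0.76  0.23] f [-3.  -0.9  5.5] 0.010721767183400384
```

View pics/wrist_p.png

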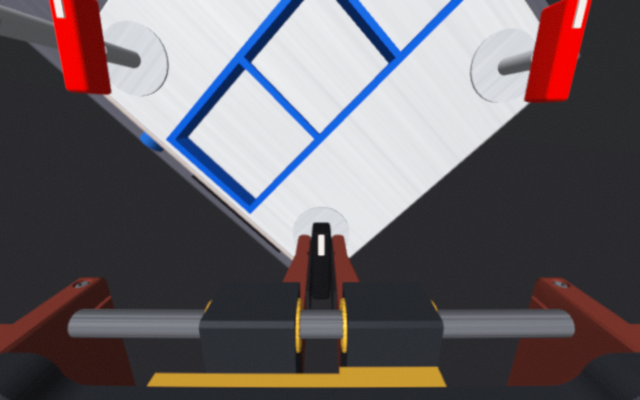

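{"method": "arm_command", "body": {"deltas": [[0,0,0,0],[0,0,0,0],[0,0,0,0],[0,0,0.02,0],[0,0,0.03,0],[0,0,0.03,0],[0,0,0.03,0],[0.02,0,0,0],[0.02,0,0,0],[0.02,0,0,0]], "claw": 0.4}}

```text
t: 27.2
eef_pos: [0.5394, -0.284, 0.1981]
eef_rot: [0.0, 0.924, 0.383, 0.0]
force: [-0.3, 0.1, 0.2]
grip_width: 0.0352
```

{"method": "arm_command", "body": {"deltas": [[0.03,0,0,0],[0.03,0,0,0],[0.025,0,0,0],[0.015,0,0,0],[0,0,0,0],[0,0,-0.02,0],[0,0,-0.03,0],[0,0,-0.03,0],[0,0,-0.02,0],[0,0,-0.01,0]]}}

```text
t: 28.2
eef_pos: [0.6364, -0.2834, 0.0853]
eef_rot: [-0.001, 0.924, 0.383, -0.001]
force: [-0.0, 0.2, 0.8]
grip_width: 0.0351
```

```bash
python3 look.py q wrist
```

```text
28.25 [ 0.63632561 -0.28333319  0.08465679] phi -0.7852645433385745 j [-0.44  0.69  1.53 -0.    0.93  0.35] f [-0.7 -0.5 -0.8] 0.035233700884235976
```

View pics/wrist_q.png

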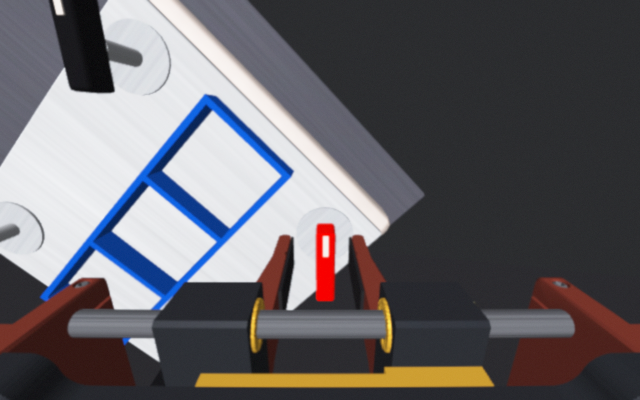

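{"method": "arm_command", "body": {"deltas": [[0.001,0,0.001,0],[0,0,0,0],[0,0,0,0],[0,0,0,0],[0,0,0,0],[0,0,0,0],[0,0,0,0],[0,0,0,0],[0,0,0,0],[0,0,0,0]], "claw": 0.05}}

```text
t: 29.25
eef_pos: [0.6397, -0.2838, 0.0902]
eef_rot: [0.0, 0.924, 0.383, 0.0]
force: [-3.2, 2.2, 6.5]
grip_width: 0.0108
```

{"method": "arm_command", "body": {"deltas": [[0,0,0,-0.1],[0,0,0,-0.1],[0,0,0,-0.1],[0,0,0,-0.1],[0,0,0,-0.1],[0,0,0,-0.1],[0,0,0,-0.1],[0,0,0,-0.07],[0,0,0,-0.03],[0,0,0,-0.01]]}}

```text
t: 30.25
eef_pos: [0.6402, -0.285, 0.0902]
eef_rot: [0.001, 1.0, -0.012, 0.001]
force: [-1.7, -3.1, 5.8]
grip_width: 0.0108
```

```bash
python3 look.py r wrist; python3 -c "
from cell import status;print(status.get_obs()['torque'])"
```

```text
30.3 [ 0.64024433 -0.28496281  0.09013897] phi -1.5940988368005815 j [-0.44  0.68  1.52 -0.    0.93  1.16] f [-1.7 -2.4  7. ] 0.010830837182301708
[-0.51894056  0.50787568  0.47422494]
```

View pics/wrist_r.png

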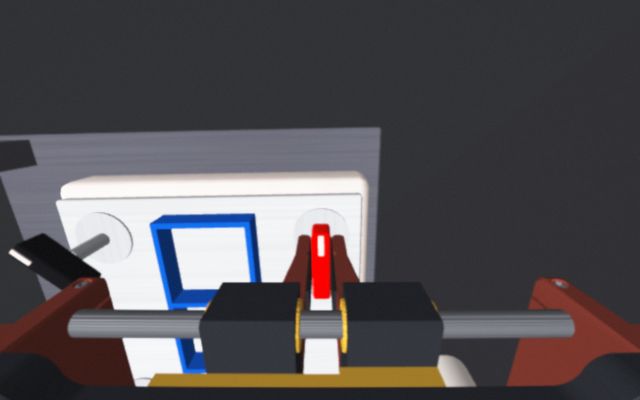

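{"method": "arm_command", "body": {"deltas": [[0,0,0,0.02],[0,0,0,0],[0,0,0,0],[0,0,0.02,0],[0,0,0.03,0],[0,0,0.03,0],[0,0,0.03,0],[-0.01,0.007,0,0.1],[-0.012,0.009,0,0.12],[-0.012,0.009,0,0.12]], "claw": 0.4}}

```text
t: 31.3
eef_pos: [0.6052, -0.2586, 0.1987]
eef_rot: [-0.0, 0.986, 0.17, 0.0]
force: [-0.1, 0.1, 0.8]
grip_width: 0.035
```

{"method": "arm_command", "body": {"deltas": [[-0.015,0.011,0,0.124],[-0.015,0.011,0,0.124],[-0.015,0.011,0,0.124],[-0.015,0.011,0,0.124],[-0.015,0.011,0,0.124],[-0.015,0.011,0,0.124],[-0.015,0.011,0,0.124],[-0.015,0.011,0,0.124],[-0.015,0.011,0,0.124],[-0.005,0.001,0,0.118]], "claw": 0}}

```text
t: 32.3
eef_pos: [0.4638, -0.1577, 0.1984]
eef_rot: [-0.001, 0.705, 0.709, -0.0]
force: [0.4, -0.5, -0.2]
grip_width: 0.0006
```

```bash
python3 look.py s wrist
```

```text
32.35 [ 0.4638111  -0.15798868  0.1984475 ] phi 0.010275062324935025 j [-0.35  0.26  1.94  0.    0.94 -0.36] f [-0.4  0.3 -0.7] 0.0007264235334500506
```

View pics/wrist_s.png

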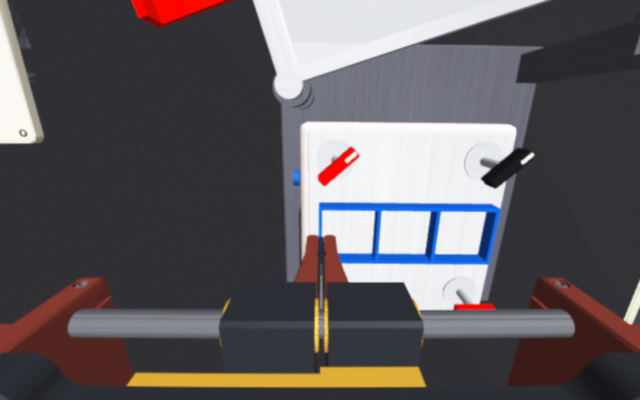

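{"method": "arm_command", "body": {"deltas": [[0.001,-0.003,-0.02,0],[0,0,-0.02,0],[0,0,-0.02,0],[0,0,-0.02,0],[0,0,-0.02,0],[0,0,-0.008,0],[0,0,0,0],[0,0.003,0,0],[0,0.003,0,0],[0,0.003,0,0]]}}

```text
t: 33.35
eef_pos: [0.4672, -0.1529, 0.0915]
eef_rot: [0.001, 0.708, 0.707, 0.0]
force: [-0.4, -0.5, -0.6]
grip_width: 0.0002
```

```bash
python3 look.py t wrist
```

```text
33.4 [ 0.46696501 -0.15252887  0.09138223] phi -0.0009630196749284003 j [-0.34  0.44  2.01  0.    0.7  -0.34] f [-0.2 -0.3  0.4] 0.00048067783242779173
```

View pics/wrist_t.png

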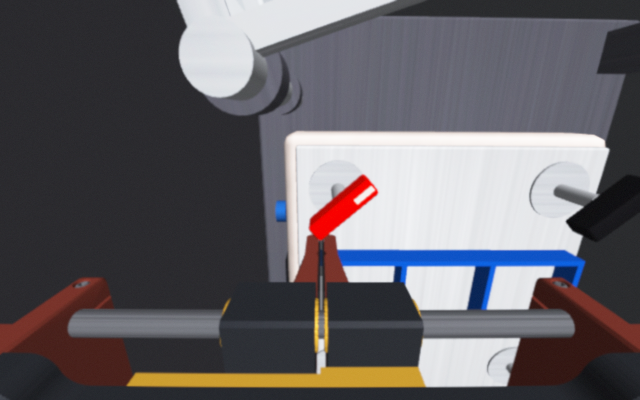

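{"method": "arm_command", "body": {"deltas": [[0,0.003,0,0],[0,0.003,0,0],[0,0.003,0,0],[0,0.003,0,0],[0,0.002,0,0],[0,0.002,0,0],[0,0.001,0,0],[0,0.001,0,0],[0,0,0,0],[0,0,0,0]]}}

```text
t: 34.4
eef_pos: [0.4634, -0.1365, 0.0903]
eef_rot: [-0.001, 0.707, 0.707, -0.003]
force: [-11.5, -14.6, 4.4]
grip_width: 0.0005
```

```bash
python3 look.py u wrist;python3 ang.py u 290 160 410 260
```

```text
34.45 [ 0.46334858 -0.1365153   0.09032324] phi 0.0007109646280949455 j [-0.31  0.43  2.02 -0.01  0.69 -0.3 ] f [-12.2 -16.    4.3] 0.00046577052377203465
```

View pics/wu_c.png

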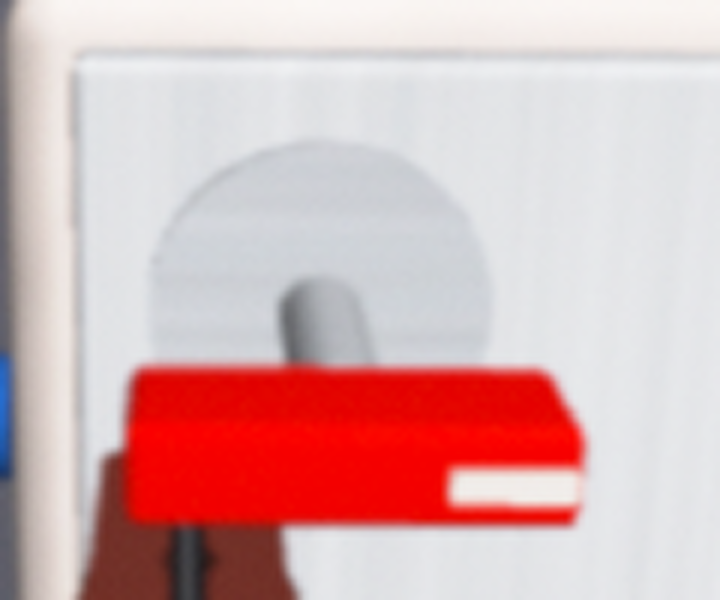

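```bash
python3 seg.py u 290 160 .109 130 522 576 522  133 424 582 436
```

```text
[ 0.4588 -0.125   0.109 ]
[ 0.5012 -0.1249  0.109 ]
[ 0.4592 -0.1149  0.109 ]
[ 0.5011 -0.116   0.109 ]
len 0.0423 tight deg 89.8
len 0.0419 tight deg 91.5
```

{"method": "arm_command", "body": {"deltas": [[0,-0.004,0,0],[0,-0.006,0,0],[0,0,0.03,0],[0,0,0.04,0],[0,0,0.04,0],[0.02,0.002,0,0],[0.02,0.003,0,0],[0.02,0.003,0,0],[0.02,0.003,0,0],[0,0,0,0]], "claw": 0.4}}

```text
t: 35.45
eef_pos: [0.549, -0.1338, 0.2009]
eef_rot: [0.001, 0.707, 0.707, 0.001]
force: [0.7, -0.6, -0.1]
grip_width: 0.0352
```

```bash
python3 look.py v wrist;python3 ang.py v 225 130 345 230
```

```text
35.5 [ 0.54723368 -0.13380771  0.20055502] phi -3.1619259808435274e-05 j [-0.26  0.36  1.79  0.    0.99 -0.26] f [-0.3 -0.3  0.2] 0.035406996605296844
```

View pics/wrist_v.png

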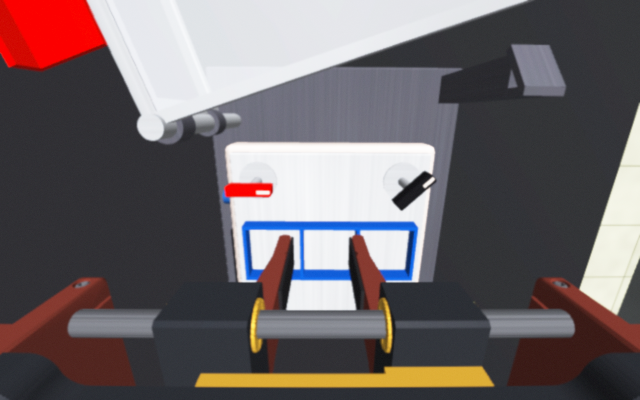

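{"method": "arm_command", "body": {"deltas": [[0.0115,0.0016,0,-0.1],[0.0115,0.0016,0,-0.1],[0.0115,0.0016,0,-0.1],[0.0115,0.0016,0,-0.1],[0.0115,0.0016,0,-0.1],[0.0115,0.0016,0,-0.1],[0.0115,0.0016,0,-0.1],[0.011,0.0016,0,-0.085],[0,0,0,0],[0,0,0,0]]}}

```text
t: 36.5
eef_pos: [0.637, -0.1213, 0.2004]
eef_rot: [-0.0, 0.924, 0.383, -0.0]
force: [0.2, 0.0, -0.5]
grip_width: 0.035
```

```bash
python3 look.py w scene
```

```text
36.55 [ 0.63696134 -0.12132014  0.20045934] phi -0.7840555101980418 j [-0.21  0.48  1.59 -0.    1.07  0.58] f [0.5 0.5 0.3] 0.03490878826138235
```

{"method": "arm_command", "body": {"deltas": [[0.002,0.0005,-0.02,0],[0,0,-0.02,0],[0,0,-0.02,0],[0,0,-0.02,0],[0,0,-0.02,0],[0,0,-0.012,0],[0,0,0,0],[0,0,0,0],[0,0,0,0],[0,0,0,0]]}}

```text
t: 37.55
eef_pos: [0.6407, -0.1209, 0.0898]
eef_rot: [0.0, 0.924, 0.382, 0.001]
force: [-0.3, 0.1, 0.1]
grip_width: 0.0353
```

{"method": "arm_command", "body": {"deltas": [[0,0,0,0],[0,0,0,0],[0,0,0,0],[0,0,0,0],[0,0,0,0],[0,0,0,0],[0,0,0,0],[0,0,0,0],[0,0,0,0],[0,0,0,0]], "claw": 0.05}}

```text
t: 38.55
eef_pos: [0.6399, -0.1205, 0.0888]
eef_rot: [-0.0, 0.924, 0.382, -0.0]
force: [-3.0, 4.2, 5.1]
grip_width: 0.0106
```

{"method": "arm_command", "body": {"deltas": [[0,0,0,-0.1],[0,0,0,-0.1],[0,0,0,-0.1],[0,0,0,-0.1],[0,0,0,-0.1],[0,0,0,-0.1],[0,0,0,-0.1],[0,0,0,-0.07],[0,0,0,-0.03],[0,0,0,-0.01]]}}

```text
t: 39.55
eef_pos: [0.6401, -0.121, 0.0888]
eef_rot: [0.0, 1.0, -0.012, 0.0]
force: [-2.1, 0.2, 4.2]
grip_width: 0.0109
```

```bash
python3 look.py x wrist; python3 -c "
from cell import status;print(status.get_obs()['torque'])"
```

```text
39.6 [ 0.64010265 -0.12101826  0.08879275] phi -1.5949934988027563 j [-0.2   0.62  1.64 -0.    0.87  1.39] f [-2.2 -0.2  5.2] 0.010787317684289607
[-0.12045896  0.6250221   0.45422189]
```

View pics/wrist_x.png

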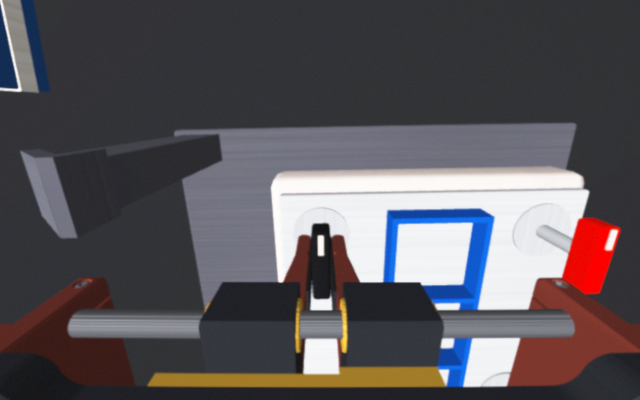

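{"method": "arm_command", "body": {"deltas": [[0,0,0,0.02],[0,0,0,0],[0,0,0,0],[0,0,0.02,0],[0,0,0.03,0],[0,0,0.03,0],[0,0,0.03,0],[-0.01,-0.01,0,0.08],[-0.012,-0.012,0,0.08],[-0.014,-0.014,0,0.08]], "claw": 0.4}}

```text
t: 40.6
eef_pos: [0.6041, -0.1568, 0.1989]
eef_rot: [0.0, 0.993, 0.119, 0.0]
force: [-0.4, -0.2, -0.2]
grip_width: 0.0351
```

{"method": "arm_command", "body": {"deltas": [[-0.018,-0.018,0,0.08],[-0.018,-0.018,0,0.08],[-0.018,-0.018,0,0.08],[-0.018,-0.018,0,0.08],[-0.018,-0.018,0,0.08],[-0.018,-0.019,0,0.08],[-0.012,-0.013,0,0.07],[-0.004,-0.004,0,0],[0,0,0,0],[0,0,0,0]]}}

```text
t: 41.6
eef_pos: [0.4806, -0.2824, 0.1987]
eef_rot: [0.0, 0.924, 0.382, 0.0]
force: [0.6, 0.7, 0.3]
grip_width: 0.0352
```

```bash
python3 look.py y wrist
```

```text
41.65 [ 0.48070912 -0.28220801  0.19864431] phi -0.786486725394771 j [-0.55  0.35  1.8   0.    0.99  0.23] f [ 0.7 -0.1 -0.3] 0.03498647797414758
```

View pics/wrist_y.png

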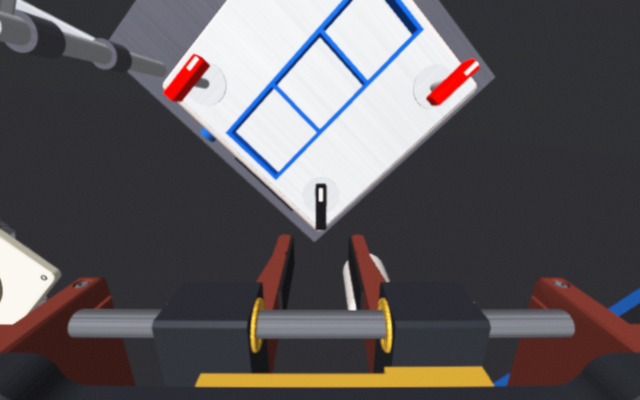

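{"method": "arm_command", "body": {"deltas": [[-0.0015,-0.0015,-0.02,0],[0,0,-0.02,0],[0,0,-0.02,0],[0,0,-0.02,0],[0,0,-0.02,0],[0,0,-0.011,0],[0,0,0,0],[0,0,0,0],[0,0,0,0],[0,0,0,0]]}}

```text
t: 42.65
eef_pos: [0.4792, -0.2845, 0.0886]
eef_rot: [0.001, 0.924, 0.382, 0.0]
force: [-0.5, 0.4, 0.2]
grip_width: 0.0357
```

{"method": "arm_command", "body": {"deltas": [[0,0,0,0],[0,0,0,0],[0,0,0,0],[0,0,0,0],[0,0,0,0],[0,0,0,0],[0,0,0,0],[0,0,0,0],[0,0,0,0],[0,0,0,0]], "claw": 0.05}}

```text
t: 43.65
eef_pos: [0.4785, -0.2841, 0.0878]
eef_rot: [-0.0, 0.924, 0.382, -0.0]
force: [-1.9, 1.9, 5.9]
grip_width: 0.0106
```

{"method": "arm_command", "body": {"deltas": [[0,0,0,-0.1],[0,0,0,-0.1],[0,0,0,-0.1],[0,0,0,-0.1],[0,0,0,-0.1],[0,0,0,-0.1],[0,0,0,-0.1],[0,0,0,-0.07],[0,0,0,-0.03],[0,0,0,-0.01]]}}

```text
t: 44.65
eef_pos: [0.4785, -0.2842, 0.0878]
eef_rot: [0.0, 1.0, -0.012, -0.0]
force: [-2.4, 1.7, 4.8]
grip_width: 0.0108
```

```bash
python3 look.py z wrist; python3 -c "
from cell import status;print(status.get_obs()['torque'])"
```

```text
44.7 [ 0.47852417 -0.28423025  0.0878086 ] phi -1.595728252238843 j [-0.56  0.52  1.86 -0.    0.76  1.04] f [-1.8  1.6  4.2] 0.010698047230406583
[0.18588923 0.4551902  0.50356772]
```

View pics/wrist_z.png

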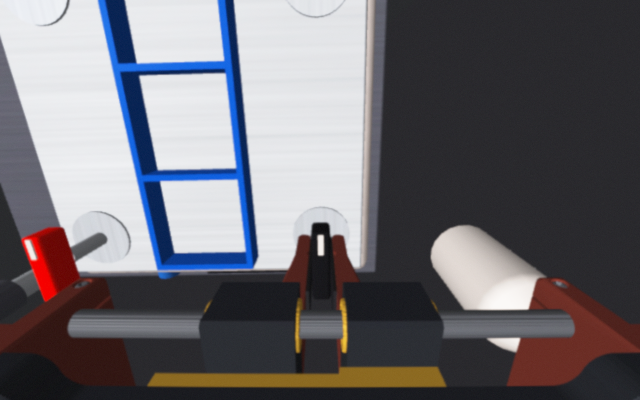

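{"method": "arm_command", "body": {"deltas": [[0,0,0,0.02],[0,0,0,0],[0,0,0,0],[0,0,0.02,0],[0,0,0.04,0],[0,0,0.045,0],[0,0,0.045,0],[0,0.02,0.045,0],[0,0.03,0.03,0],[0,0.035,0,0]], "claw": 0.4}}

```text
t: 45.7
eef_pos: [0.4808, -0.1999, 0.3175]
eef_rot: [0.002, 1.0, -0.003, 0.004]
force: [0.2, 0.4, -0.5]
grip_width: 0.0356
```

{"method": "arm_command", "body": {"deltas": [[0,0.035,0,0.02],[0,0.04,0,0.02],[0,0.04,0,0.02],[0,0.04,0,0.02],[0,0.04,0,0.02],[0,0.04,0,0.02],[0,0.04,0,0.02],[0,0.04,0,0.02],[0.006,0.04,0,0.02],[0.006,0.03,0,0]], "claw": 1}}

```text
t: 46.7
eef_pos: [0.4904, 0.188, 0.3127]
eef_rot: [-0.0, 0.996, 0.088, 0.0]
force: [1.3, -0.6, 0.2]
grip_width: 0.0874
```

```bash
python3 look.py aa scene side wrist; python3 - <<'E'
from h import *
a=cv2.imread('pics/scene_aa.png')[:,:,::-1];crop('',a,215,120,405,345,3,'pics/s_aa_c.png')
E
```

```text
46.85 [0.49052516 0.18714346 0.31229629] phi -1.393269767294043 j [ 0.34  0.18  1.76 -0.    1.21  1.74] f [ 0.1 -0.4 -0.1] 0.08790099930383607
```

View pics/s_aa_c.png

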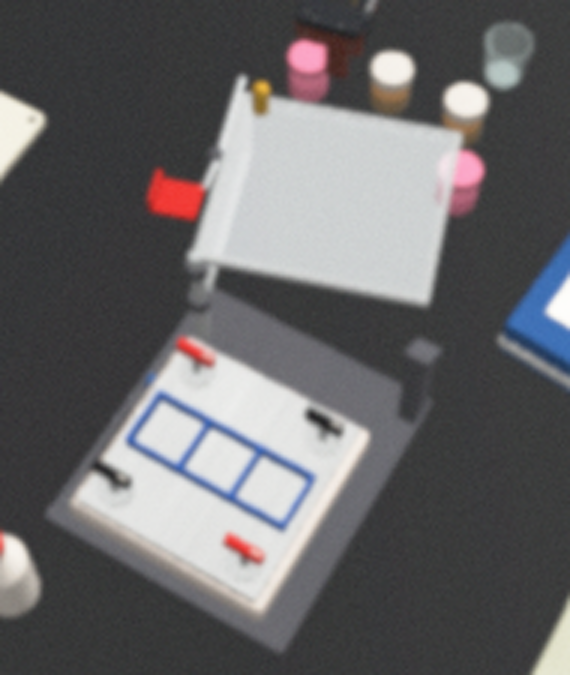

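View pics/side_aa.png

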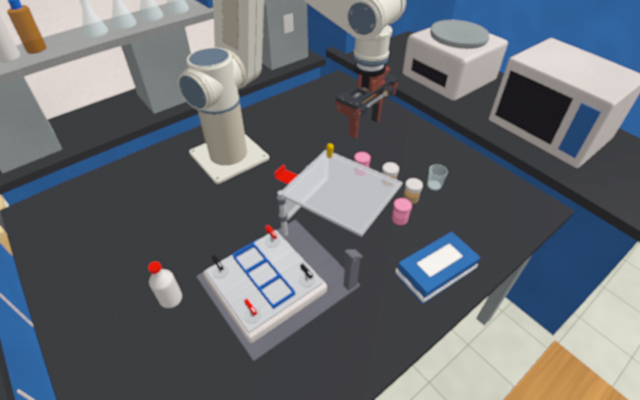

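View pics/wrist_aa.png

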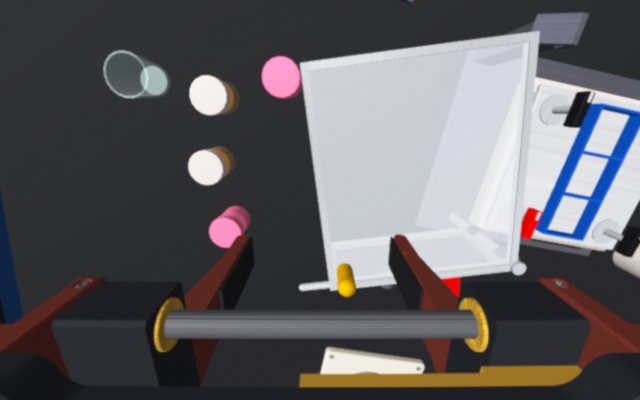

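```bash
cat > caps.py <<'E'
import sys
from h import *
tag=sys.argv[1]; u0,v0,u1,v1=map(int,sys.argv[2:6])
m=dict(np.load(f'pics/wrist_{tag}.npz')); a=cv2.imread(f'pics/wrist_{tag}.png'); h=cv2.cvtColor(a,cv2.COLOR_BGR2HSV)
M=np.zeros(a.shape[:2],np.uint8); M[v0:v1,u0:u1]=((h[v0:v1,u0:u1,1]<50)&(h[v0:v1,u0:u1,2]>190))
k,l,st,c=cv2.connectedComponentsWithStats(M)
for i in range(1,k):
    if st[i,4]>100:
        cn,_=cv2.findContours((l==i).astype(np.uint8),0,1); e=cv2.fitEllipse(cn[0])
        P=np.array([at(m,*p[0].astype(float),.068)[:2] for p in cn[0]],np.float32); (x,y),r=cv2.minEnclosingCircle(P)
        print('px',c[i].round(1),st[i],'centroid',at(m,*c[i],.068).round(4),'circle',round(x,4),round(y,4),round(r,4))
E
python3 caps.py aa 150 40 290 220
python3 - <<'E'
from h import *
m=dict(np.load('pics/wrist_aa.npz'))
for uv in((226,229),(281,77)):print(at(m,*uv,.068).round(3))
E
```

```text
px [207.6  94.7] [ 190   75   36   40 1134] centroid [0.572  0.3601 0.068 ] circle 0.5717 0.3599 0.0255
px [205.2 167.2] [189 150  34  35 910] centroid [0.4707 0.358  0.068 ] circle 0.4704 0.3582 0.0255
[0.377 0.32  0.068]
[0.612 0.264 0.068]
```

The jar has been knocked from about (0.49, 0.32) to (0.4705, 0.358). Its cap is at wrist pixel (205,167) and the other amber jar's at (208,95). I'm grasping the knocked one now.

{"method": "arm_command", "body": {"deltas": [[-0.004,0.034,-0.01,0],[-0.004,0.034,-0.01,0],[-0.004,0.034,-0.02,0],[-0.004,0.034,-0.03,0],[-0.004,0.035,-0.03,0],[0,0,-0.03,0],[0,0,-0.02,0],[0,0,-0.01,0],[0,0,0,0],[0,0,0,0]]}}

```text
t: 47.85
eef_pos: [0.4713, 0.3564, 0.1536]
eef_rot: [-0.0, 0.996, 0.087, 0.0]
force: [-0.4, 0.4, 0.2]
grip_width: 0.0878
```

```bash
python3 look.py ab wrist; python3 caps.py ab 100 0 420 330
```

```text
47.9 [0.4715538  0.35669938 0.15398037] phi -1.3968715758879737 j [ 0.63  0.46  1.76 -0.    0.92  2.02] f [-0.2  0.5  0.3] 0.0878073615236961
px [219.1  67.7] [ 167   20   83   81 2090] centroid [0.5762 0.4579 0.068 ] circle 0.5785 0.4663 0.0343
px [335.8  94.6] [ 305   62   62   66 3207] centroid [0.5722 0.3607 0.068 ] circle 0.5714 0.3606 0.026
px [317.5 207.7] [ 291  180   55   56 2359] centroid [0.4717 0.3589 0.068 ] circle 0.4711 0.3591 0.0274
```

View pics/wrist_ab.png

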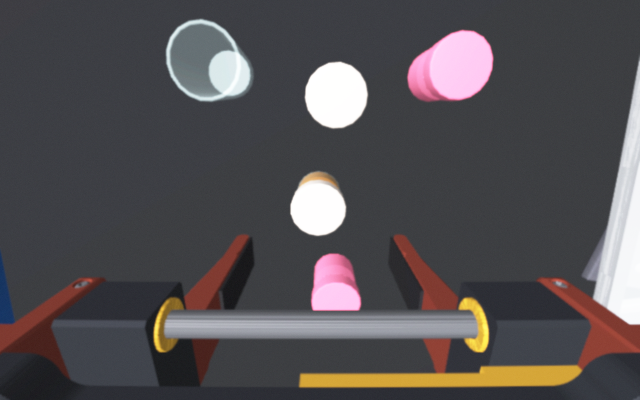

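{"method": "arm_command", "body": {"deltas": [[0,0.002,-0.03,0],[0,0,-0.03,0],[0,0,-0.025,0],[0,0,-0.02,0],[0,0,-0.012,0],[0,0,-0.005,0],[0,0,0,0],[0,0,0,0],[0,0,0,0],[0,0,0,0]]}}

```text
t: 48.9
eef_pos: [0.4711, 0.3592, 0.0315]
eef_rot: [-0.0, 0.996, 0.087, 0.001]
force: [-0.1, -0.2, -0.3]
grip_width: 0.0878
```

{"method": "arm_command", "body": {"deltas": [[0,0,0,0],[0,0,0,0],[0,0,0,0],[0,0,0,0],[0,0,0,0],[0,0,0,0],[0,0,0,0],[0,0,0,0],[0,0,0,0],[0,0,0,0]], "claw": 0.5}}

```text
t: 49.9
eef_pos: [0.4706, 0.3588, 0.0306]
eef_rot: [-0.0, 0.996, 0.087, -0.0]
force: [-0.3, 0.8, -1.5]
grip_width: 0.0517
```

{"method": "arm_command", "body": {"deltas": [[0,0,0.015,0],[0,0,0.03,0],[0,0,0.04,0],[0,0,0.045,0],[0,0,0.045,0],[0,0,0.045,0],[0,0,0.04,0],[0,0,0.025,0],[0,-0.015,0.005,0],[0,-0.025,0,0]]}}

```text
t: 50.9
eef_pos: [0.4704, 0.3184, 0.3216]
eef_rot: [-0.0, 0.996, 0.088, 0.001]
force: [0.4, -0.4, -2.4]
grip_width: 0.0518
```

```bash
python3 look.py ac wrist
```

```text
50.95 [0.46951096 0.31419343 0.32025485] phi -1.3958684786816744 j [ 0.57  0.24  1.66 -0.    1.24  1.97] f [-0.6 -2.4 -2.4] 0.05158427515965443
```

View pics/wrist_ac.png

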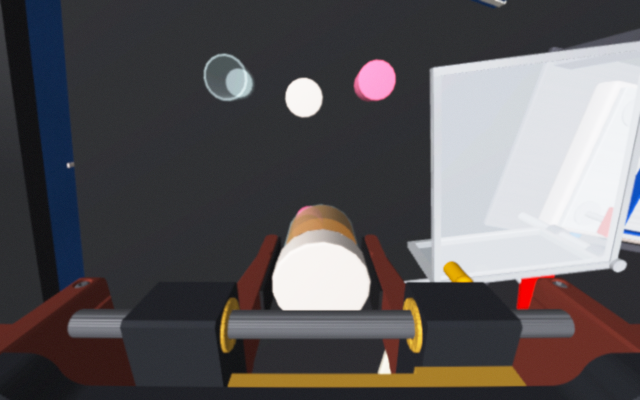

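{"method": "arm_command", "body": {"deltas": [[0.002,-0.035,0,-0.0175],[0.002,-0.038,0,-0.0175],[0.002,-0.038,0,-0.0175],[0.002,-0.038,0,-0.0175],[0.002,-0.038,0,-0.0175],[0.002,-0.038,0,-0.0175],[0.002,-0.038,0,-0.0175],[0.002,-0.038,0,-0.0175],[0.002,-0.038,0,-0.0175],[0.002,-0.038,0,-0.0175]]}}

```text
t: 51.95
eef_pos: [0.4887, -0.0602, 0.3194]
eef_rot: [-0.0, 1.0, -0.001, -0.001]
force: [0.4, -0.2, 0.4]
grip_width: 0.0515
```

{"method": "arm_command", "body": {"deltas": [[0.002,-0.038,0,0],[0.002,-0.038,0,0],[0.0015,-0.038,0,0],[0,-0.02,-0.01,0],[0,-0.01,-0.02,0],[0,0,-0.03,0],[0,0,-0.03,0],[0,0,-0.03,0],[0,0,-0.02,0],[0,0,0,0]]}}

```text
t: 52.95
eef_pos: [0.4923, -0.2013, 0.177]
eef_rot: [-0.002, 1.0, -0.0, -0.004]
force: [-0.5, 0.7, -1.6]
grip_width: 0.0514
```

```bash
python3 look.py ad wrist side
```

```text
53.05 [ 0.49502981 -0.20224873  0.18028279] phi -1.5713306742916813 j [-0.41  0.35  1.86 -0.    0.93  1.16] f [ 0.6  0.2 -0.5] 0.05163461382717176
```

View pics/wrist_ad.png

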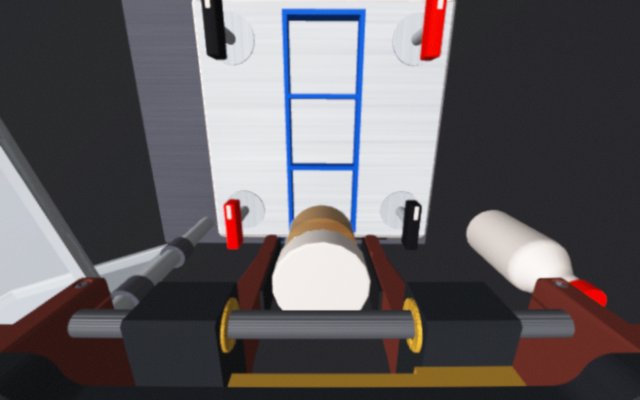

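View pics/side_ad.png

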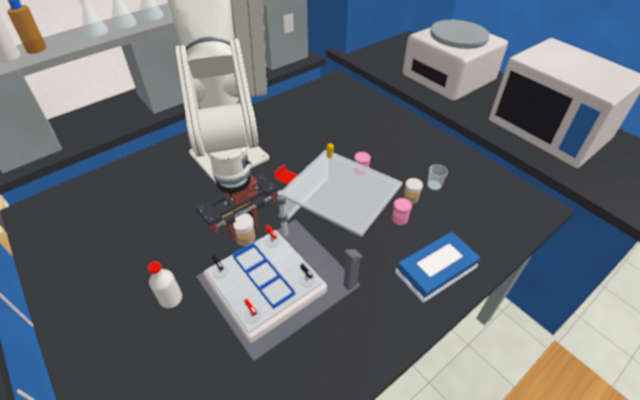

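{"method": "arm_command", "body": {"deltas": [[0.001,-0.0005,-0.02,0],[0,0,-0.02,0],[0,0,-0.018,0],[0,0,-0.012,0],[0,0,-0.008,0],[0,0,-0.004,0],[0,0,-0.004,0],[0,0,-0.002,0],[0,0,0,0],[0,0,0,0]]}}

```text
t: 54.05
eef_pos: [0.4973, -0.2028, 0.093]
eef_rot: [0.0, 1.0, -0.0, 0.0]
force: [-0.7, 1.1, -2.5]
grip_width: 0.0518
```

```bash
python3 look.py ae wrist side; python3 - <<'E'
from h import *
a=cv2.imread('pics/side_ae.png')[:,:,::-1];crop('',a,180,190,340,330,4,'pics/s_ae_c.png')
E
```

```text
54.15 [ 0.49729676 -0.20280323  0.09299012] phi -1.5709847757818127 j [-0.41  0.49  1.91  0.    0.75  1.16] f [-0.8  0.1 -1.6] 0.05194860375391587
```

View pics/wrist_ae.png

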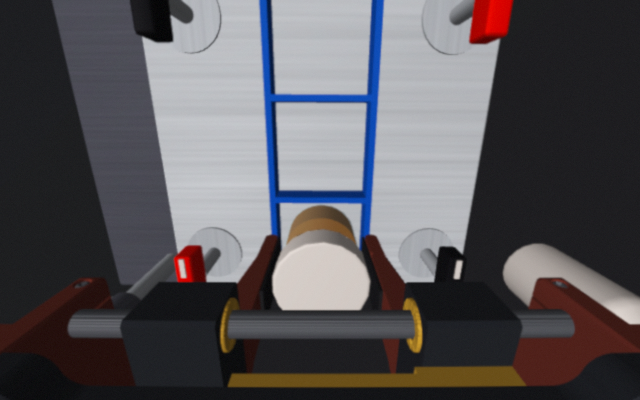

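View pics/s_ae_c.png

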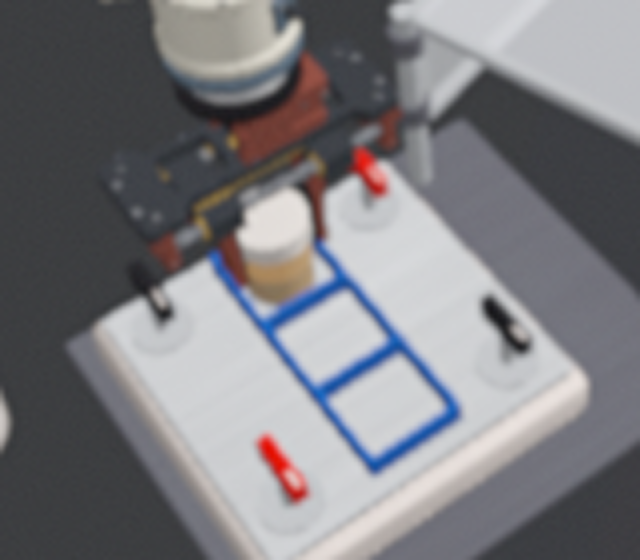

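{"method": "arm_command", "body": {"deltas": [[0,0,-0.001,0],[0,0,-0.001,0],[0,0,-0.001,0],[0,0,0,0],[0,0,0,0],[0,0,0,0],[0,0,0,0],[0,0,0,0],[0,0,0,0],[0,0,0,0]]}}

```text
t: 55.15
eef_pos: [0.4972, -0.2027, 0.0906]
eef_rot: [0.0, 1.0, -0.0, 0.0]
force: [-1.9, 1.1, 9.5]
grip_width: 0.0519
```

{"method": "arm_command", "body": {"deltas": [[0,0,0,0],[0,0,0,0],[0,0,0,0],[0,0,0,0],[0,0,0,0],[0,0,0,0],[0,0,0,0],[0,0,0.02,0],[0,0,0.04,0],[0,0,0.045,0]], "claw": 1}}

```text
t: 56.15
eef_pos: [0.496, -0.2023, 0.1947]
eef_rot: [-0.001, 1.0, -0.0, -0.002]
force: [0.4, 0.2, -0.0]
grip_width: 0.0877
```

{"method": "arm_command", "body": {"deltas": [[0,0,0.045,0],[0,0,0.045,0],[0,0.02,0.03,0],[0,0.03,0,0],[0,0.035,0,0.05],[0,0.04,0,0.1],[0,0.04,0,0.1],[0.005,0.04,0,0.1],[0.005,0.04,0,0.1],[0.005,0.04,0,0.1]]}}

```text
t: 57.15
eef_pos: [0.5119, 0.0839, 0.3148]
eef_rot: [0.0, 0.962, 0.273, 0.0]
force: [0.2, -0.5, 0.3]
grip_width: 0.0874
```

{"method": "arm_command", "body": {"deltas": [[0.01,0.04,0,0.1],[0.01,0.04,0,0.1],[0.01,0.04,0,0.1],[0.01,0.04,0,0.1],[0.01,0.04,0,0.1],[0.01,0.03,0,0.1],[0.002,0.01,0,0.07],[0,0,0,0],[0,0,0,0],[0,0,0,0]]}}

```text
t: 58.15
eef_pos: [0.5739, 0.3213, 0.3147]
eef_rot: [0.0, 0.82, 0.572, -0.0]
force: [-0.3, -0.7, 0.6]
grip_width: 0.0879
```

```bash
python3 look.py af wrist side
```

```text
58.25 [0.57407463 0.32133209 0.31494087] phi -0.3528952144690649 j [ 0.49  0.39  1.46 -0.    1.29  0.85] f [-0.2  0.2  0.4] 0.08765466126620386
```

View pics/wrist_af.png

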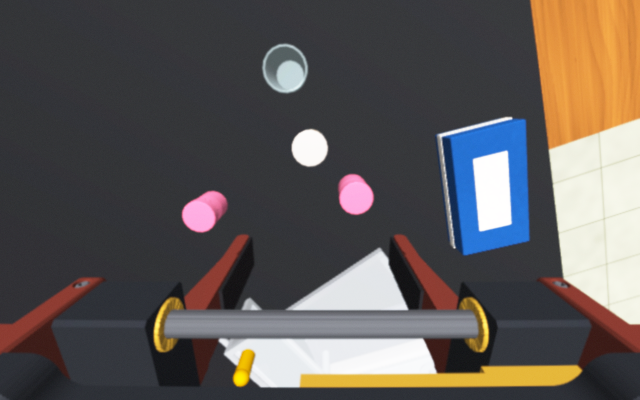

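View pics/side_af.png

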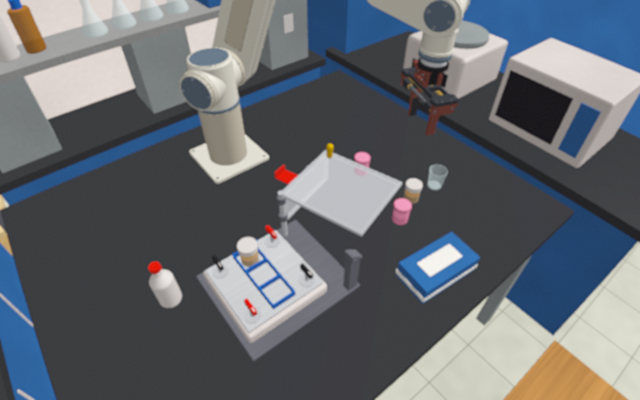

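```bash
python3 caps.py af 270 110 345 180
```

```text
px [309.3 147.4] [ 292  129   36   37 1019] centroid [0.572  0.3614 0.068 ] circle 0.5717 0.3612 0.0264
```

Jar at (0.572, 0.361), as before. I'm moving from (0.574, 0.3213, 0.315) by −2 mm in x and +40 mm in y, then down to 0.031.

{"method": "arm_command", "body": {"deltas": [[-0.001,0.02,-0.03,0],[-0.001,0.0195,-0.04,0],[0,0,-0.045,0],[0,0,-0.045,0],[0,0,-0.04,0],[0,0,-0.03,0],[0,0,-0.025,0],[0,0,-0.019,0],[0,0,-0.01,0],[0,0,0,0]]}}

```text
t: 59.25
eef_pos: [0.5717, 0.3612, 0.0297]
eef_rot: [-0.0, 0.82, 0.573, -0.001]
force: [-0.1, 0.2, 1.3]
grip_width: 0.088
```

{"method": "arm_command", "body": {"deltas": [[0,0,0,0],[0,0,0,0],[0,0,0,0],[0,0,0,0],[0,0,0,0],[0,0,0,0],[0,0,0,0],[0,0,0,0],[0,0,0,0],[0,0,0,0]], "claw": 0.5}}

```text
t: 60.25
eef_pos: [0.5722, 0.362, 0.0312]
eef_rot: [-0.0, 0.82, 0.573, 0.0]
force: [-2.0, -0.7, 6.3]
grip_width: 0.0518
```

```bash
python3 look.py ag wrist
```

```text
60.3 [0.57219429 0.36197971 0.03123633] phi -0.3510030621135658 j [0.55 0.73 1.59 0.   0.81 0.9 ] f [-2.2  0.2  6.1] 0.051731803356477445
```

View pics/wrist_ag.png

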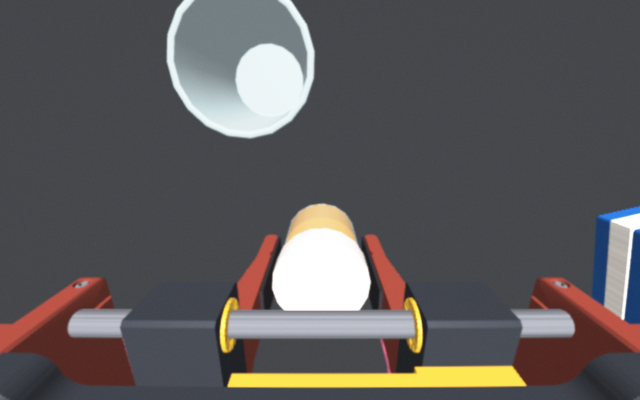

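{"method": "arm_command", "body": {"deltas": [[0,0,0.015,0],[0,0,0.03,0],[0,0,0.04,0],[0,0,0.045,0],[0,0,0.045,0],[0,0,0.045,0],[0,0,0.04,0],[0,0,0.025,0],[0,-0.015,0.005,0],[0,-0.025,0,0]]}}

```text
t: 61.3
eef_pos: [0.5719, 0.3216, 0.3213]
eef_rot: [0.0, 0.819, 0.573, 0.001]
force: [0.2, -1.1, -1.8]
grip_width: 0.0513
```

{"method": "arm_command", "body": {"deltas": [[0.004,-0.035,0,-0.1],[0.004,-0.038,0,-0.1],[0.004,-0.038,0,-0.1],[0.004,-0.038,0,-0.1],[0.004,-0.038,0,-0.1],[0.004,-0.038,0,-0.1],[0.004,-0.038,0,-0.1],[0.004,-0.038,0,-0.1],[0.004,-0.038,0,-0.1],[0.004,-0.038,0,-0.1]]}}

```text
t: 62.3
eef_pos: [0.6104, -0.0576, 0.319]
eef_rot: [-0.0, 0.994, 0.107, -0.001]
force: [-0.2, 0.1, -1.7]
grip_width: 0.0517
```

{"method": "arm_command", "body": {"deltas": [[0.004,-0.038,0,-0.1],[0.004,-0.038,0,-0.1],[0.0035,-0.038,0,-0.02],[0,-0.025,0,0],[0,-0.009,0,0],[0,0,-0.03,0],[0,0,-0.04,0],[0,0,-0.04,0],[0,0,-0.03,0],[0,0,0,0]]}}

```text
t: 63.3
eef_pos: [0.6194, -0.2015, 0.1751]
eef_rot: [-0.002, 1.0, 0.0, -0.005]
force: [-0.6, -0.4, -2.4]
grip_width: 0.0519
```

```bash
python3 look.py ah wrist
```

```text
63.35 [ 0.62134185 -0.20217034  0.1781712 ] phi -1.570557204483166 j [-0.33  0.52  1.59  0.    1.04  1.24] f [ 0.7  0.  -0.9] 0.051978068315638996
```

View pics/wrist_ah.png

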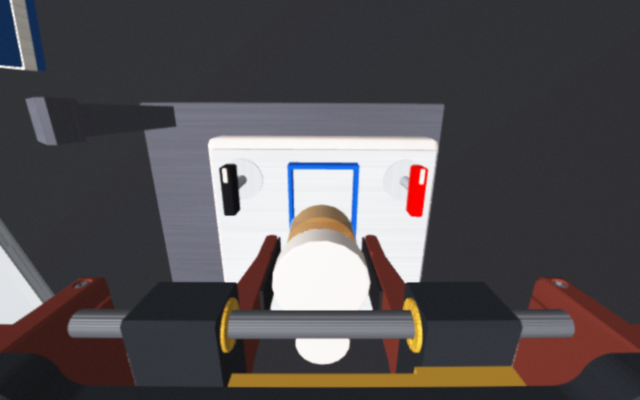

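{"method": "arm_command", "body": {"deltas": [[0,0,-0.01,0],[0,0,0,0],[0,0,0,0],[0,0,0,0],[0,0,0,0],[0,0,0,0],[0,0,0,0],[0,0,0,0],[0,0,0,0],[0,0,0,0]]}}

```text
t: 64.35
eef_pos: [0.6236, -0.2032, 0.1706]
eef_rot: [-0.0, 1.0, -0.0, -0.0]
force: [0.9, -1.2, -2.7]
grip_width: 0.0515
```

{"method": "arm_command", "body": {"deltas": [[0,0,-0.02,0],[0,0,-0.02,0],[0,0,-0.014,0],[0,0,-0.01,0],[0,0,-0.006,0],[0,0,-0.004,0],[0,0,-0.003,0],[0,0,-0.002,0],[0,0,-0.001,0],[0,0,0,0]]}}

```text
t: 65.35
eef_pos: [0.6239, -0.2033, 0.0912]
eef_rot: [0.0, 1.0, -0.0, 0.0]
force: [-0.6, 0.2, 1.7]
grip_width: 0.0514
```

```bash
python3 look.py ai wrist side; python3 - <<'E'
from h import *
a=cv2.imread('pics/side_ai.png')[:,:,::-1];crop('',a,180,190,340,330,4,'pics/s_ai_c.png')
E
```

```text
65.45 [ 0.62384573 -0.20332326  0.09121409] phi -1.5710045344836885 j [-0.33  0.63  1.63 -0.    0.88  1.24] f [-1.2  0.1  2.1] 0.0515614111348608
```

View pics/s_ai_c.png

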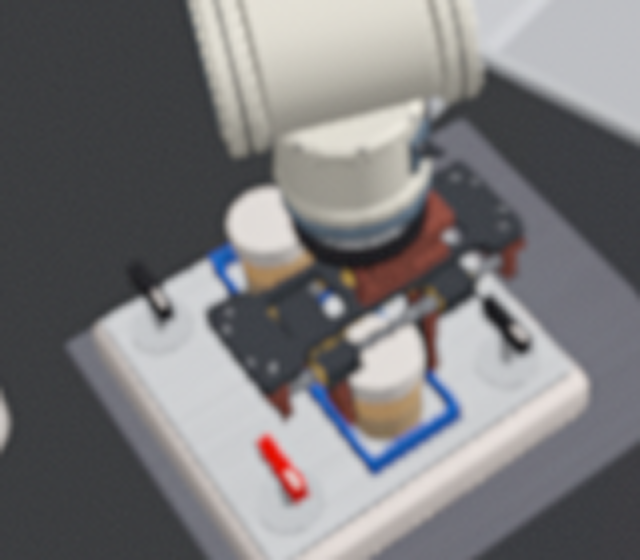

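{"method": "arm_command", "body": {"deltas": [[0,0,0,0],[0,0,0,0],[0,0,0,0],[0,0,0,0],[0,0,0,0],[0,0,0,0],[0,0,0.02,0],[0,0,0.04,0],[0,0,0.045,0],[0,0,0.045,0]], "claw": 1}}

```text
t: 66.45
eef_pos: [0.6232, -0.2031, 0.2419]
eef_rot: [-0.0, 1.0, -0.0, -0.0]
force: [0.4, -0.9, -0.4]
grip_width: 0.0878
```

{"method": "arm_command", "body": {"deltas": [[0,0,0.04,0],[0,0.01,0.02,0.05],[-0.012,0.02,0,0.12],[-0.014,0.023,0,0.12],[-0.014,0.023,0,0.12],[-0.014,0.023,0,0.12],[-0.014,0.023,0,0.12],[-0.014,0.023,0,0.12],[-0.014,0.023,0,0.12],[-0.014,0.023,0,0.12]], "claw": 0.45}}

```text
t: 67.45
eef_pos: [0.5129, -0.0114, 0.3007]
eef_rot: [0.0, 0.874, 0.486, 0.0]
force: [0.1, 0.0, -0.2]
grip_width: 0.0396
```

{"method": "arm_command", "body": {"deltas": [[-0.014,0.023,0,0.12],[-0.014,0.023,0,0.12],[-0.014,0.023,0,0.12],[-0.014,0.023,0,0.12],[-0.014,0.023,0,0.12],[-0.014,0.023,0,0.12],[-0.014,0.023,0,0.11],[-0.005,0,0,0],[0,0,0,0],[0,0,0,0]]}}

```text
t: 68.45
eef_pos: [0.411, 0.1482, 0.3008]
eef_rot: [0.0, 0.607, 0.795, 0.0]
force: [0.2, 0.2, -0.0]
grip_width: 0.0394
```

```bash
python3 look.py aj wrist side scene
```

```text
68.6 [0.41111922 0.14810688 0.30068645] phi 0.2669310145049413 j [ 0.32  0.04  1.94 -0.    1.16  0.05] f [ 0.5  1.  -0.5] 0.039512522717140015
```

View pics/wrist_aj.png

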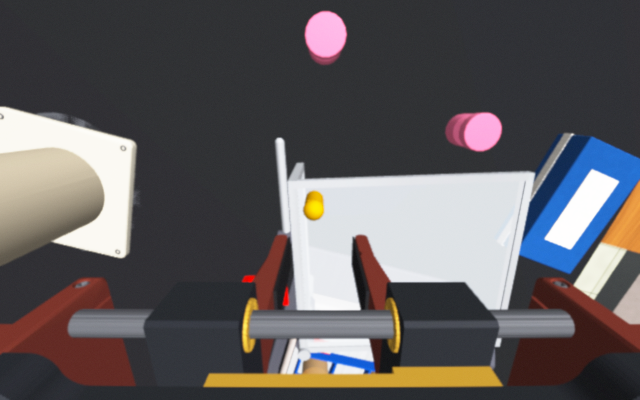

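View pics/side_aj.png

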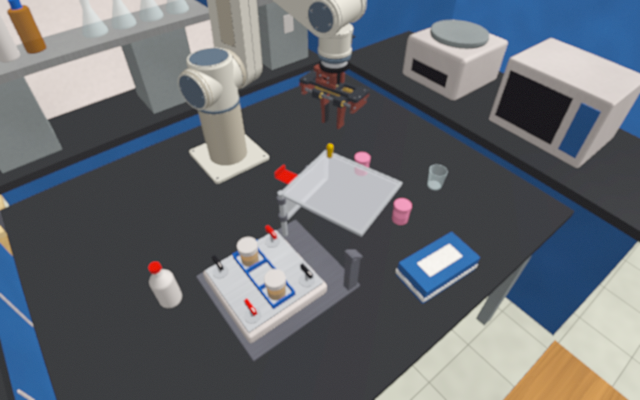

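```bash
python3 - <<'E'
from h import *
m=dict(np.load('pics/wrist_aj.npz'));print(at(m,314,209,.219),at(m,313.5,199,.19))
d=m['d'];print(d[209,314])
S=dict(np.load('pics/scene_aj.npz'));D=dict(np.load('pics/side_aj.npz'))
pts=[]
for n,M in(('scene',S),('side',D)):
    a=cv2.imread(f'pics/{n}_aj.png');h=cv2.cvtColor(a,cv2.COLOR_BGR2HSV);k=((abs(h[:,:,0].astype(int)-23)<7)&(h[:,:,1]>150)&(h[:,:,2]>90)).astype(np.uint8);k[:100]=0
    k[240:]=0;k[:,:250]=0;k[:,380:]=0
    ys,xs=np.nonzero(k);print(n,xs.mean(),ys.mean(),len(xs));pts.append(ray(M,xs.mean(),ys.mean()))
print(tri(pts))
a=cv2.imread('pics/side_aj.png')[:,:,::-1];crop('',a,190,200,330,320,5,'pics/s_aj_c.png')
E
```

```text
[0.40573604 0.14586241 0.219     ] [0.40438486 0.14632508 0.19      ]
0.2506501
scene 301.6969696969697 150.57575757575756 33
side 329.73333333333335 148.76 75
[0.40061649 0.15006187 0.20602366]
```

View pics/s_aj_c.png

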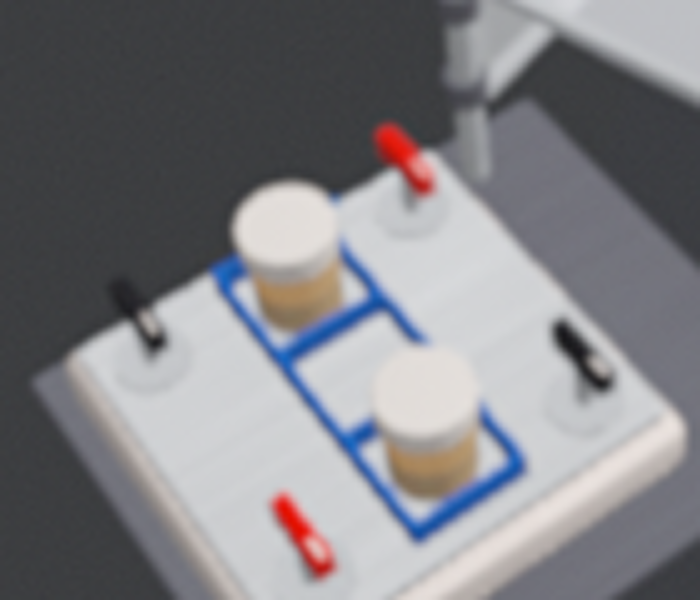

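{"method": "arm_command", "body": {"deltas": [[-0.003,-0.001,-0.01,0.03],[-0.003,-0.0005,-0.02,0],[0,0,-0.02,0],[0,0,-0.02,0],[0,0,-0.02,0],[0,0,-0.01,0],[0,0,-0.007,0],[0,0,-0.005,0],[0,0,0,0],[0,0,0,0]]}}

```text
t: 69.6
eef_pos: [0.405, 0.1474, 0.1891]
eef_rot: [0.0, 0.594, 0.804, 0.0]
force: [-0.3, -0.5, 0.7]
grip_width: 0.0396
```

```bash
python3 look.py ak wrist
```

```text
69.65 [0.40503633 0.14741449 0.18922872] phi 0.29891299963463824 j [ 0.32  0.19  2.07 -0.    0.88  0.02] f [ 0.1  0.7 -0.6] 0.03959202682473391
```

View pics/wrist_ak.png

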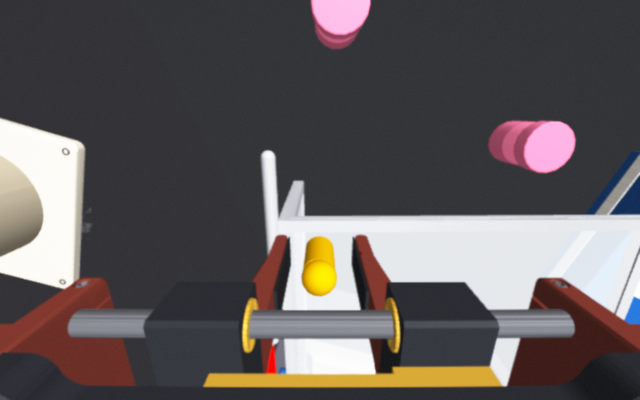

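```bash
python3 arc.py .4445 -.0568 .405 .1465 -.08 22
```

```text
[[0.0164, 0.0025, 0, -0.08], [0.0165, 0.0012, 0, -0.08], [0.0166, -0.0001, 0, -0.08], [0.0165, -0.0015, 0, -0.08], [0.0163, -0.0028, 0, -0.08], [0.016, -0.004, 0, -0.08], [0.0157, -0.0054, 0, -0.08], [0.0152, -0.0065, 0, -0.08], [0.0147, -0.0078, 0, -0.08], [0.0139, -0.0089, 0, -0.08]]
[[0.0132, -0.01, 0, -0.08], [0.0124, -0.011, 0, -0.08], [0.0114, -0.012, 0, -0.08], [0.0105, -0.0129, 0, -0.08], [0.0094, -0.0136, 0, -0.08], [0.0082, -0.0144, 0, -0.08], [0.0071, -0.0149, 0, -0.08], [0.0059, -0.0155, 0, -0.08], [0.0046, -0.0159, 0, -0.08], [0.0034, -0.0163, 0, -0.08]]
[[0.002, -0.0164, 0, -0.08], [0.0007, -0.0165, 0, -0.08]]
end [ 0.6516 -0.0562]
```

{"method": "arm_command", "body": {"deltas": [[0,0,0,0],[0,0,0,0],[0,0,0,0],[0,0,0,0],[0,0,0,0],[0,0,0,0],[0,0,0,0],[0,0,0,0],[0,0,0,0],[0,0,0,0]], "claw": 0.28}}

```text
t: 70.65
eef_pos: [0.4046, 0.1473, 0.1887]
eef_rot: [-0.0, 0.594, 0.805, -0.0]
force: [0.4, 0.1, 0.1]
grip_width: 0.0244
```

{"method": "arm_command", "body": {"deltas": [[0.0164,0.0025,0,-0.08],[0.0165,0.0012,0,-0.08],[0.0166,-0.0001,0,-0.08],[0.0165,-0.0015,0,-0.08],[0.0163,-0.0028,0,-0.08],[0.016,-0.004,0,-0.08],[0.0157,-0.0054,0,-0.08],[0.0152,-0.0065,0,-0.08],[0.0147,-0.0078,0,-0.08],[0.0139,-0.0089,0,-0.08]]}}

```text
t: 71.65
eef_pos: [0.5629, 0.1139, 0.1885]
eef_rot: [-0.0, 0.861, 0.508, -0.0]
force: [-0.3, 0.0, 0.5]
grip_width: 0.0248
```

```bash
python3 look.py al wrist
```

```text
71.7 [0.56498913 0.1127691  0.18869425] phi -0.5086857924658577 j [ 0.18  0.39  1.77 -0.    0.98  0.69] f [1.8 0.2 0.3] 0.024613488911042317
```

View pics/wrist_al.png

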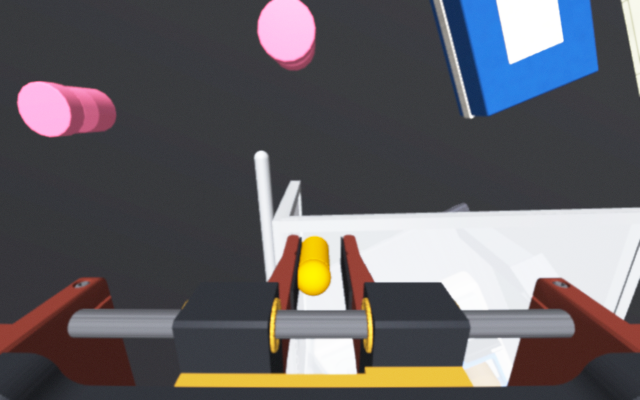

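{"method": "arm_command", "body": {"deltas": [[0.0132,-0.01,0,-0.08],[0.0124,-0.011,0,-0.08],[0.0114,-0.012,0,-0.08],[0.0105,-0.0129,0,-0.08],[0.0094,-0.0136,0,-0.08],[0.0082,-0.0144,0,-0.08],[0.0071,-0.0149,0,-0.08],[0.0059,-0.0155,0,-0.08],[0.0046,-0.0159,0,-0.08],[0.0034,-0.0163,0,-0.08]]}}

```text
t: 72.7
eef_pos: [0.6484, -0.0226, 0.1885]
eef_rot: [-0.0, 0.991, 0.134, -0.0]
force: [0.3, 0.4, -0.2]
grip_width: 0.025
```

```bash
python3 look.py am wrist
```

```text
72.75 [ 0.64882092 -0.02492332  0.1885172 ] phi -1.3076208668250175 j [-0.06  0.5   1.6  -0.    1.05  1.25] f [ 0.2 -1.3  0.1] 0.02488619928320487
```

View pics/wrist_am.png

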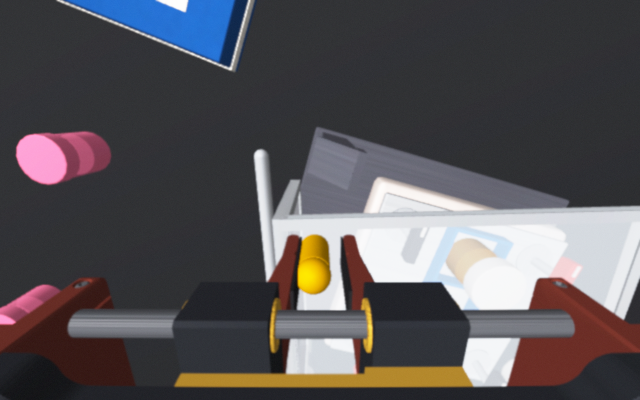

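{"method": "arm_command", "body": {"deltas": [[0.001,-0.007,0,-0.033],[0.001,-0.007,0,-0.033],[0.0005,-0.007,0,-0.033],[0,-0.007,0,-0.033],[0,-0.007,0,-0.033],[0,-0.007,0,-0.033],[-0.0005,-0.007,0,-0.033],[-0.0005,-0.007,0,-0.033],[0,-0.003,0,0],[0,0,0,0]]}}

```text
t: 73.75
eef_pos: [0.6499, -0.0825, 0.1887]
eef_rot: [0.0, 1.0, 0.003, -0.0]
force: [0.6, -0.4, 0.4]
grip_width: 0.0243
```

```bash
python3 look.py an wrist side; python3 - <<'E'
from h import *
a=cv2.imread('pics/side_an.png')[:,:,::-1];crop('',a,190,180,390,330,4,'pics/s_an_c.png')
E
```

```text
73.85 [ 0.64996492 -0.08182336  0.18864813] phi -1.5650641080647574 j [-0.14  0.5   1.58 -0.    1.05  1.42] f [ 0.2  1.2 -0.1] 0.024753268079301918
```

View pics/wrist_an.png

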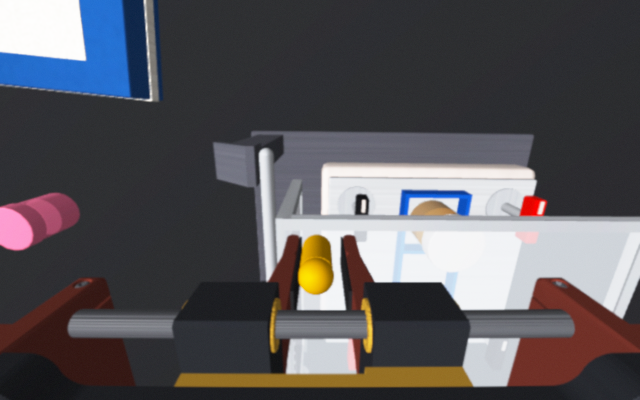

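View pics/s_an_c.png

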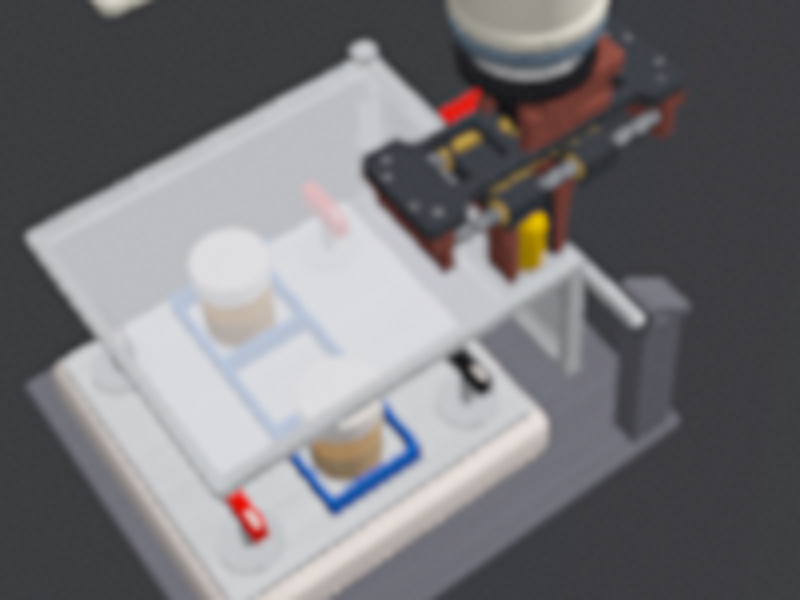

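{"method": "arm_command", "body": {"deltas": [[0,-0.001,0,0],[0,-0.001,0,0],[0,-0.001,0,0],[0,-0.001,0,0],[0,-0.001,0,0],[0,0,0,0],[0,0,0,0],[0,0,0,0],[0,0,0,0],[0,0,0,0]]}}

```text
t: 74.85
eef_pos: [0.65, -0.0846, 0.1886]
eef_rot: [-0.001, 1.0, 0.003, -0.0]
force: [0.7, 7.3, 0.8]
grip_width: 0.0249
```

{"method": "arm_command", "body": {"deltas": [[0,0.004,0,0],[0,0.003,0,0],[0,0,0.02,0],[0,0,0.03,0],[0,0,0.03,0],[0,0,0.04,0],[-0.02,0.03,0.03,0],[-0.02,0.04,0,0],[-0.02,0.04,0,0],[-0.02,0.04,0,0]], "claw": 0.4}}

```text
t: 75.85
eef_pos: [0.5691, 0.0714, 0.3392]
eef_rot: [0.0, 1.0, 0.002, 0.001]
force: [0.4, 1.4, -0.5]
grip_width: 0.0353
```

{"method": "arm_command", "body": {"deltas": [[-0.02,0.04,0,0],[-0.02,0.04,0,0],[-0.02,0.04,0,0],[-0.01,0.04,0,0],[0,0.04,0,0],[0,0.03,0,0],[0,0,0,0],[0,0,0,0],[0,0,0,0],[0,0,0,0]]}}

```text
t: 76.85
eef_pos: [0.5002, 0.2992, 0.3387]
eef_rot: [0.0, 1.0, 0.002, 0.0]
force: [-0.2, 0.6, 0.5]
grip_width: 0.0353
```

```bash
python3 look.py ao scene side; python3 - <<'E'
from h import *
for n,b in(('side',(190,180,390,330)),('scene',(225,185,385,345))):
    out=[]
    for t in(n+'0',n+'_ao'):
        a=cv2.imread(f'pics/{t}.png'); x0,y0,x1,y1=b; out.append(cv2.resize(a[y0:y1,x0:x1],(400,int(400*(y1-y0)/(x1-x0))),interpolation=cv2.INTER_CUBIC))
    cv2.imwrite(f'pics/cmp_{n}.png',np.hstack(out))
a=cv2.imread('pics/side0.png');c=cv2.imread('pics/side_ao.png')
for i in(a,c):
  h=cv2.cvtColor(i,cv2.COLOR_BGR2HSV);k=((h[:,:,0]<8)|(h[:,:,0]>172))&(h[:,:,1]>170)&(h[:,:,2]>100);k[:190]=0;k[225:]=0;k[:,:295]=0;k[:,340:]=0;ys,xs=np.nonzero(k);print('pad',len(xs),xs.mean(),ys.mean())
  y=(abs(h[:,:,0].astype(int)-23)<7)&(h[:,:,1]>150)&(h[:,:,2]>90);y[:220]=0;y[260:]=0;y[:,:300]=0;y[:,345:]=0;ys,xs=np.nonzero(y);print('peg',len(xs),xs.mean(),ys.mean())
E
```

```text
76.95 [0.50022306 0.2994586  0.33879873] phi -1.5664068766108348 j [ 0.52  0.25  1.6  -0.    1.29  2.09] f [0.9 0.3 0.3] 0.03538942239856541
pad 293 313.25597269624575 206.79863481228668
peg 84 321.7261904761905 239.03571428571428
pad 295 313.3254237288136 206.6813559322034
peg 84 321.7261904761905 239.03571428571428
```

View pics/cmp_side.png

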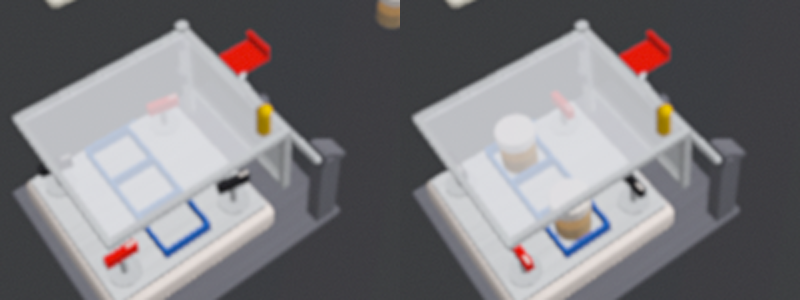

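View pics/side_ao.png

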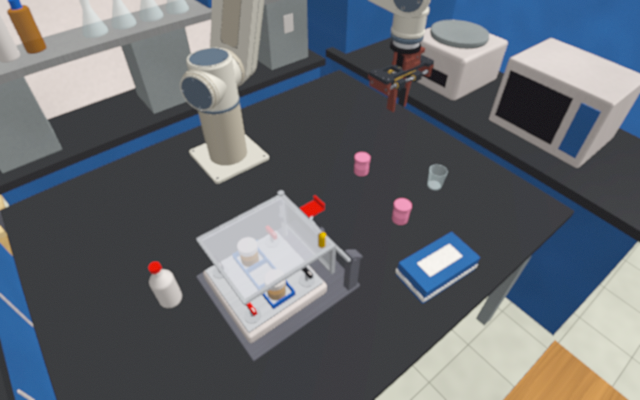

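View pics/cmp_scene.png

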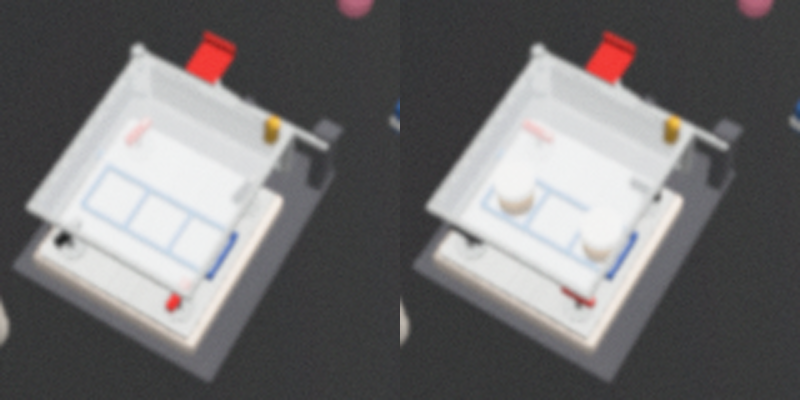

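The handle peg and red pad sit at the same pixels as at the start, so the gate is shut and the bar is in its catch. All four bolts are home, both jars are upright in pockets, and the bystanders and pink look-alikes haven't been disturbed. I'm handing in.

```bash
python3 -c "
from cell import ctrl;print(ctrl.sign_off())"
```

```text
the job is handed in; nothing more can be done
None
```

The job is done and handed in at about 77 s of the 210 s allowed; no verdict is reported.

- **Gate opening:** I pressed the red pad and pushed the gate open by the pad's ridge to about 1.85 rad.
- **Half-way round:** red_b, black_a and black_b were gripped and turned to 45°. The hinge post was too close to turn red_a in a grip, so I pushed it to half way with one finger pad; it measured about 47°.
- **Final round:** I took red_b and red_a, then black_a and black_b, fully home. The three gripped bolts met the stop at about 0.45–0.5 Nm. I pushed red_a to its stop too; it measured about 90–91°.
- **Jars:** two were present. One had been knocked about 4 cm aside, so I measured it again before grasping. They now stand upright in pockets 0 and 2.
- **Gate closing:** I swung the gate shut by the handle peg until it pushed back with about 7 N at the stop.

In the last camera check the peg and the pad were back at their starting pixels, within 0.1 px. I did not tug the gate to test the latch. The wash bottle, the beaker and the pink jars looked undisturbed. None of the checks failed or disagreed.

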